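# Load the flue polisher from the tilt-out bin

### The job

Polish the aluminium chimney flues kept in the tilt-out bin. First switch the isolator off (handle fully towards the robot), then tilt the bin forward as far as it goes and move every flue lying at its back into the polisher's tub, down on the tub floor and none on top of another; then push the empty bin fully shut, and only after that switch the isolator on again (handle fully away from the robot). Do not shift the gourd cup, the tin or the little model house.

Things in the scene. Friction and masses are not known exactly. Their poses are not given: they have to be found in the camera images.
- flue1: aluminium flue: round tube, 18 mm diameter, between two square end flanges (60 x 60 x 8 mm), 90 mm long over all, about 80 g; lies on its flanges, axis 30 mm above the support; origin at its middle, x along the tube. One of up to four alike; absent ones are None. Starts lying fore and aft in the back of the bin, between its rib and back wall; may slide forward to the rib when the bin tilts
- flue2: aluminium flue: round tube, 18 mm diameter, between two square end flanges (60 x 60 x 8 mm), 90 mm long over all, about 80 g; lies on its flanges, axis 30 mm above the support; origin at its middle, x along the tube. One of up to four alike; absent ones are None. Starts lying fore and aft in the back of the bin, between its rib and back wall; may slide forward to the rib when the bin tilts
- flue3: aluminium flue: round tube, 18 mm diameter, between two square end flanges (60 x 60 x 8 mm), 90 mm long over all, about 80 g; lies on its flanges, axis 30 mm above the support; origin at its middle, x along the tube. One of up to four alike; absent ones are None. Starts lying fore and aft in the back of the bin, between its rib and back wall; may slide forward to the rib when the bin tilts
- flue4: aluminium flue: round tube, 18 mm diameter, between two square end flanges (60 x 60 x 8 mm), 90 mm long over all, about 80 g; lies on its flanges, axis 30 mm above the support; origin at its middle, x along the tube. One of up to four alike; absent ones are None. Starts lying fore and aft in the back of the bin, between its rib and back wall; may slide forward to the rib when the bin tilts
- rack: fixed dark wooden rack that carries the tilt-out bin, 217 mm high and 381 mm wide; origin at the centre of its underside, its front faces -x (the robot). A cover board (underside at z 205, top at z 217) lies over the back of the bin, from x +25 to +125 in this frame. Side cheeks: 62 mm high for x -110 to 0, full height from x 0 to +125
- bin (a joint): tilt of the plywood bin about its hinge, rad: 0 = upright (shut), 0.6 = tilted fully forward towards the robot (stop). Stiff hinge (0.9 N m friction; 6 to 14 N at the handle), stays where it is left. Bin frame: origin at bin_hinge, x backwards, z up when shut. Open top, 345 mm wide; front wall 8 mm thick, 130 mm high, at x 0 to 8; 7 mm side walls 98 mm high, behind x 63 only 58 mm
- bin_floor (a point): point on the bin's floor (upper face), mid-width between rib and back wall: x 148, z 8 mm in the bin's frame; moves and turns with the bin (its axes are the bin's). Floor 8 mm thick, x 0 to 213. The back wall (x 205 to 213) rises 50 mm above the floor, the rib (x 85 to 91) 15 mm
- bin_hinge (a point): point on the bin's hinge axis, mid-width: on the rack at x -110, z 30 mm in the rack's frame; the axis runs along the rack's y. Its axes are those of the rack
- bin_handle (a point): centre of the bin's handle, a wooden tab 36 mm wide (along y), 14 mm thick (along x), rising 40 mm above the middle of the front wall's top edge; this point is 4 mm behind and 155 mm above the hinge in the bin's frame, 15 mm below the tab's top; moves and turns with the bin (its axes are the bin's)
- polisher: fixed vibratory polisher: a black open rubber tub, inside 250 (x) x 210 (y) x 69 mm deep, wall 6 mm, on a grey motor base; rim 125 mm above the table; origin at the centre of the underside
- tub_in (a point): centre of the tub's inner floor, 56 mm above the table; axes of the polisher
- isolator: fixed grey isolator box 100 x 70 x 60 mm with a toggle handle on top; origin at the centre of its underside, its front (-x) faces the robot. The toggle's axis runs along its y, 60 mm above the table, above its centre
- toggle (a joint): isolator handle, rad: 0 = off, leaning 0.5 rad towards the robot (-x of the box); 1.0 = on, leaning 0.5 rad away. Friction holds it where it is left; about 4 N at the tip moves it
- toggle_tip (a point): end of the toggle handle: centre of the round end of its black grip (20 mm diameter, outer 40 mm of the 75 mm long handle)
- mate: bystander: dark wooden gourd cup, 90 mm high, 72 mm wide; origin under its centre
- tin: bystander: tin can, 70 mm high, 66 mm diameter; origin under its centre
- house: bystander: small wooden model house with a brick hearth and chimney, about 85 x 170 x 240 mm; origin under its centre
Mind the look-alikes: they are no part of the job. Leave any yellow look-alike of the flue4 alone.

How it is judged (in metres and radians):
On the way, in this order (a step that is already met when the one before it is completed fails the run):
1. the isolator is switched off with the bin still shut (value of joint toggle below 0.15 rad and value of joint bin below 0.06 rad), for 0.2 s.
2. the bin is tilted fully forward, the isolator off (value of joint toggle below 0.15 rad and value of joint bin above 0.5 rad), for 0.2 s.
3. every flue lies in the tub, the isolator off (value of joint toggle below 0.15 rad and x of flue1 in the frame of tub_in between -0.105 and 0.105 m and y of flue1 in the frame of tub_in between -0.085 and 0.085 m and z of each of flue1, flue2, flue3, flue4 in the frame of tub_in below 0.065 m and x of flue2 in the frame of tub_in between -0.105 and 0.105 m and y of flue2 in the frame of tub_in between -0.085 and 0.085 m and x of flue3 in the frame of tub_in between -0.105 and 0.105 m and y of flue3 in the frame of tub_in between -0.085 and 0.085 m and x of flue4 in the frame of tub_in between -0.105 and 0.105 m and y of flue4 in the frame of tub_in between -0.085 and 0.085 m), for 0.2 s.
4. the bin is shut again, the isolator still off, every flue in the tub (all of step 3 and value of joint bin below 0.06 rad), for 0.2 s.
At the end, for the whole second after the job is handed in: isolator handle fully away from the robot (above 0.85 rad), bin shut (below 0.06 rad), every flue present inside the tub, touching it and at rest, its middle within 65 mm of the tub floor's height (value of joint toggle above 0.85 rad and value of joint bin below 0.06 rad and x of flue1 in the frame of tub_in between -0.105 and 0.105 m and y of flue1 in the frame of tub_in between -0.085 and 0.085 m and z of each of flue1, flue2, flue3, flue4 in the frame of tub_in below 0.065 m and x of flue2 in the frame of tub_in between -0.105 and 0.105 m and y of flue2 in the frame of tub_in between -0.085 and 0.085 m and x of flue3 in the frame of tub_in between -0.105 and 0.105 m and y of flue3 in the frame of tub_in between -0.085 and 0.085 m and x of flue4 in the frame of tub_in between -0.105 and 0.105 m and y of flue4 in the frame of tub_in between -0.085 and 0.085 m and linear speed of each of flue1, flue2, flue3, flue4 below 0.03 m/s and contact force between each of flue1, flue2, flue3, flue4 and polisher above 0.05 N).
It fails at once if the isolator is on while the bin is open (value of joint toggle above 0.5 rad and value of joint bin above 0.2 rad).
It fails at once if the gourd cup is shifted more than 40 mm or knocked over (distance of mate from where it was at the start of the episode above 0.04 m or angle between mate's own z axis and vertical above 0.5 rad).
It fails at once if the tin is shifted more than 40 mm or knocked over (distance of tin from where it was at the start of the episode above 0.04 m or angle between tin's own z axis and vertical above 0.5 rad).
It fails at once if the model house is shifted more than 40 mm or knocked over (distance of house from where it was at the start of the episode above 0.04 m or angle between house's own z axis and vertical above 0.5 rad).
Of flue1, flue2, flue3, flue4 only 2 to 4 are there at a start; the rules pass over those that are not, and their reading is None.
At some moment in a run one of flue1, flue2, flue3, flue4 may be knocked a few centimetres aside while the robot is not near it.
Once in a run the grip may slacken for a moment while it holds something.
It also fails if it takes over 210 s, if anything falls off the work surface, if the arm or the gripper's body presses on something with over 40 N, if the wrist force passes 120 N, or if a joint passes its speed limit or range.

### The arm

A 6-joint arm with a two-finger parallel gripper is mounted at the origin on the work surface. World frame = base frame: x ahead of the robot, y to its left, z up, the work surface at z = 0. Lengths are in m, angles in degrees, forces in N, time in s.
With the tool pointing down it reaches from about 0.375 to 0.9 m from the base axis. Payload 3.1 kg.
Tool frame: the origin (TCP) lies on the centre line of the jaws, within the pads' length; the fingertips stand 22 mm ahead of it and the grasp point (between the pads) lies 3 mm ahead of it; y points along the fingers, z is the direction in which the jaws open and shut, and the axes are right-handed (so a half turn about y gives the same grasp; the last joint's range is limited). The gripper opens to 87 mm and grips with 3 to 60 N. Pads are 19 mm wide; open, the fingers measure 117 mm over their backs; the gripper's body (75 mm by 190 mm) begins 51 mm behind the grasp point.
Start: joints at [64.773, 30.224, 82.088, -0, 67.689, -10.227], TCP at [0.162, 0.604, 0.245] pointing down, gripper open.
Joint ranges: [-176.69, 176.69], [-43.24, 126.21], [12.49, 139.97], [-82, 262], [0, 151.66], [-163.58, 163.58]. Speed limits (degrees/s): [159.86, 159.86, 180, 180, 180, 180].

### API

Orientations are given as a 3x3 rotation matrix whose columns are the frame's x, y, z axes.
In Python, from rig import bot gives the robot as it stands.
- The arm moves only by the tool jog_arm, never from a script. Its argument "motion" is one flat list of numbers, 6 for each row, row after row: the shift along the tool's x, y, z in mm, then the turn, a rotation vector about the tool's x, y, z in degrees. A call has 1 to 20 rows; each row is the pose to reach, as a shift and turn from the pose commanded when the call began, along the tool's axes at that moment; what a row does not reach only later rows make up. A row lasts 1/8 s, in which the tool goes at most 62.5 mm and 10.7 degrees, less where a joint would pass 70% of its speed; a pose out of reach is approached as far as the arm can. A call with a gripper value outside its range is refused whole. "gripper" is the opening, from 0 (shut) to 1 (fully open), set as the call begins (left out, the last holds). The fingers move at their own pace and stop on an object; the grip force is fixed at half the most. Time passes only in rows, so rows that repeat a pose let the fingers close. It gives the time, the measured TCP pose, the force and the opening at its end, in the units of the state.
- bot.read_state(): the state, without advancing time (a new reading comes with each control period).
- bot.capture(name): name is "side" or "top" or "wrist"; returns (picture, depth): 420x560x3 uint8, red, green, blue; 420x560 float32, m along the optical axis (not along the pixel's ray), 0 where there is no reading.
- bot.get_calibration(name): a dict with "mtx" (3x3 intrinsics, pixels), "pose" (4x4, takes a point from camera to world coordinates); the wrist camera has in their place "hand_eye" (4x4, takes a point from camera to tool coordinates, whose origin is the TCP and whose axes are the tool frame's). Camera axes: x right, y up, looking along -z (the intrinsics and any distortion apply to the point x, -y, -z); pixel columns grow to the right and rows downward; lengths in m; the calibration is good to about 2 mm. A picture is of the moment at which its call begins: read the wrist's pose just before it. get_calibration takes no time and is no camera call.
- bot.hand_in(): hands the job in, once; it reports no verdict.
The state is a dict: "time_s": time; "joint_positions": joint angles; "qvel": joint speeds; "tau": joint torques, N m; "position": TCP position; "tcp_rot": TCP orientation; "force": force on the tool from outside, world axes, zero at the start; "moment": the same for the moment, N m; "opening": opening from 0.0 (shut) to 1.0 (fully open).
Only numpy, scipy, OpenCV 4.12 (cv2) and the standard library are available. Lean on these libraries where they do the work, as an engineer would, in place of code of your own. Each camera call takes 0.05 s, during which the arm holds its last target.

## Working session

There is one attempt and no reset: what is moved stays moved. The work goes in short steps, Python scripts to look and compute and a tool call to move; the robot and the scene stay as the last step left them, time stands still between calls to the robot, and variables do not carry over. Pictures are saved under pics/ and viewed, and the job is handed in when it is done.

Besides the shell and the picture viewer there is one more tool, called after "Call:" by a JSON object that holds its "method" and its "body", one argument or row to a line. jog_arm: Moves the arm, as the interface text tells. Its arguments: {"type":"object","properties":{"motion":{"type":"array","items":{"type":"number"}},"gripper":{"type":"number"}},"required":["motion"]}

```bash
ls; mkdir -p pics; cat > h.py <<'E'
import numpy as np, cv2
from rig import bot
def snap(name,fn):
    s=bot.read_state(); im,d=bot.capture(name); cv2.imwrite('pics/'+fn+'.png',im[:,:,::-1]); np.savez('pics/'+fn+'.npz',im=im,d=d,p=s['position'],R=s['tcp_rot'])
    return im,d,s
def load(name,fn):
    z=np.load('pics/'+fn+'.npz'); c=bot.get_calibration(name)
    if name=='wrist':
        T=np.eye(4);T[:3,:3]=z['R'];T[:3,3]=z['p'];P=T@np.array(c['hand_eye'])
    else: P=np.array(c['pose'])
    return z['im'],z['d'],np.array(c['mtx']),P,c
def cloud(name,fn):
    im,d,K,P,c=load(name,fn); h,w=d.shape
    u,v=np.meshgrid(np.arange(w),np.arange(h))
    X=np.stack([(u-K[0,2])/K[0,0]*d,-(v-K[1,2])/K[1,1]*d,-d],-1)
    W=X@P[:3,:3].T+P[:3,3]; W[d==0]=np.nan
    return im,W
E
python3 - <<'E'
from h import *
for n in['side','top','wrist']:
    snap(n,n+'0'); c=bot.get_calibration(n); print({k:np.round(np.array(v),3).tolist() if not isinstance(v,str) else v for k,v in c.items()})
s=bot.read_state();print(s)
E
```

```text
pics
{'mtx': [[493.593, 0.0, 281.624], [0.0, 493.593, 209.264], [0.0, 0.0, 1.0]], 'pose': [[-0.965, 0.165, -0.205, 0.294], [-0.263, -0.591, 0.762, 0.868], [0.004, 0.789, 0.614, 0.873], [0.0, 0.0, 0.0, 1.0]]}
{'mtx': [[424.241, 0.0, 286.057], [0.0, 424.241, 204.015], [0.0, 0.0, 1.0]], 'pose': [[-0.017, 0.995, -0.096, 0.442], [-1.0, -0.016, 0.01, -0.038], [0.008, 0.096, 0.995, 1.273], [0.0, 0.0, 0.0, 1.0]]}
{'mtx': [[305.642, 0.0, 272.034], [0.0, 305.642, 206.825], [0.0, 0.0, 1.0]], 'hand_eye': [[0.0, -0.96, -0.281, -0.077], [-0.0, 0.281, -0.96, -0.141], [1.0, 0.0, -0.0, -0.0], [0.0, 0.0, 0.0, 1.0]]}
{'time_s': 0.15, 'joint_positions': array([ 6.47733208e+01,  3.02667950e+01,  8.21365727e+01, -1.54792964e-03,
        6.76903867e+01, -1.02280215e+01]), 'qvel': array([-0.08167905, -0.04401181, -0.19978536,  0.02574816, -0.01537886,
        0.02604116]), 'tau': array([ 4.17763031e-04, -4.40429342e+01, -1.76842868e+01,  6.33615372e-02,
        5.52575395e-02, -9.96762515e-05]), 'position': array([0.16151577, 0.60324817, 0.24381211]), 'tcp_rot': array([[ 9.65934459e-01, -6.74791049e-04,  2.58785945e-01],
       [-2.58786688e-01, -1.49091665e-03,  9.65933345e-01],
       [-2.65974902e-04, -9.99998661e-01, -1.61475471e-03]]), 'force': array([ 0.22935086, -0.11729166, -0.36252514]), 'moment': array([ 0.06698766, -0.04224674,  0.01795816]), 'opening': 0.9971516154469086}
```

View pics/side0.png

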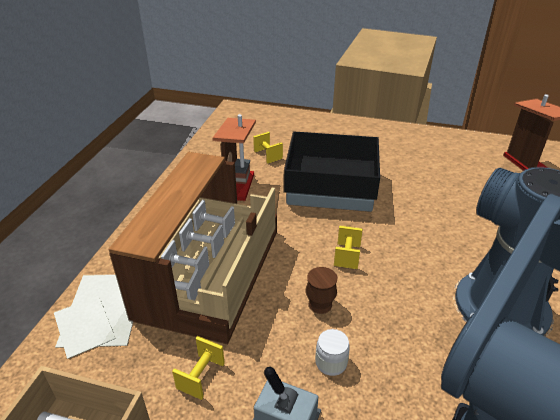

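View pics/top0.png

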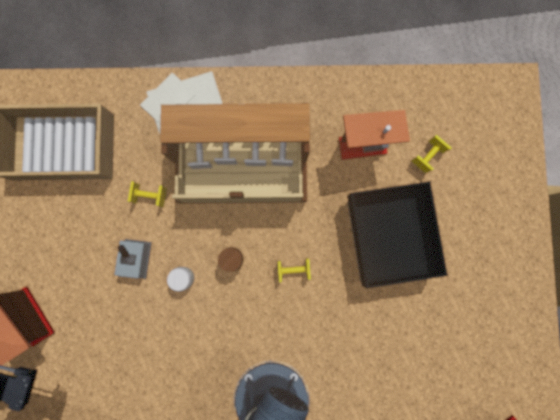

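View pics/wrist0.png

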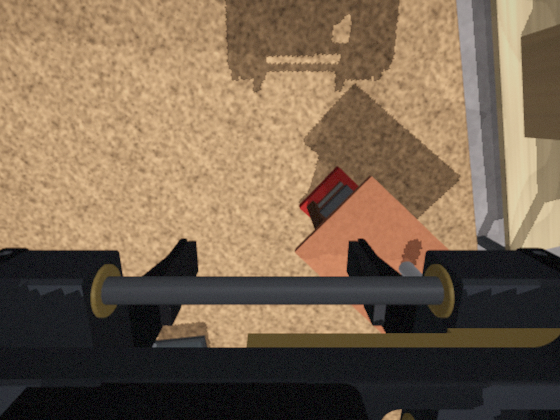

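```bash
python3 - <<'E'
from h import *
im,W=cloud('top','top0')
for n,(u,v) in dict(coverFL=(166,138),coverFR=(306,138),coverBL=(166,108),coverBR=(306,108),handle=(237,195),fw_l=(180,197),fw_r=(300,197),tubA=(351,195),tubB=(429,186),tubC=(441,275),tubD=(360,284),floor=(395,235),iso=(136,262),tip=(124,251),mate=(231,260),tin=(179,280),house=(360,125),rl=(20,320),tbl=(230,340),grip=(10,385),binfl=(240,178)).items(): print(n,np.round(W[v,u],3))
s,Ws=cloud('side','side0')
for n,(u,v) in dict(tip=(271,373),tip2=(275,380),tip3=(283,398),box=(265,405),handle=(251,222),coverFL=(185,252),coverFR=(232,160),tubfl=(330,180)).items(): print('S',n,np.round(Ws[v,u],3))
a=cv2.resize(im[90:215,150:330][:,:,::-1],None,fx=4.4,fy=4.4,interpolation=cv2.INTER_CUBIC);cv2.imwrite('pics/a.png',a)
a=cv2.resize(s[140:340,100:300][:,:,::-1],None,fx=3,fy=3,interpolation=cv2.INTER_CUBIC);cv2.imwrite('pics/b.png',a)
E
```

```text
coverFL [0.718 0.253 0.214]
coverFR [ 0.713 -0.102  0.213]
coverBL [0.795 0.253 0.216]
coverBR [ 0.79  -0.104  0.218]
handle [0.571 0.075 0.2  ]
fw_l [0.573 0.229 0.162]
fw_r [ 0.569 -0.087  0.152]
tubA [ 0.575 -0.228  0.121]
tubB [ 0.597 -0.443  0.122]
tubC [ 0.355 -0.464  0.12 ]
tubD [ 0.323 -0.266 -0.003]
floor [ 0.466 -0.362  0.052]
iso [0.402 0.376 0.062]
tip [0.434 0.387 0.125]
mate [0.404 0.105 0.091]
tin [0.35  0.252 0.071]
house [ 0.747 -0.243  0.205]
rl [0.254 0.669 0.105]
tbl [ 0.168  0.12  -0.002]
grip [0.156 0.545 0.334]
binfl [0.641 0.084 0.036]
S tip [0.438 0.397 0.136]
S tip2 [0.43  0.399 0.121]
S tip3 [0.415 0.401 0.076]
S box [0.445 0.413 0.06 ]
S handle [0.57  0.093 0.2  ]
S coverFL [0.757 0.064 0.04 ]
S coverFR [ 0.759 -0.294  0.09 ]
S tubfl [ 0.456 -0.246  0.106]
```

View pics/a.png

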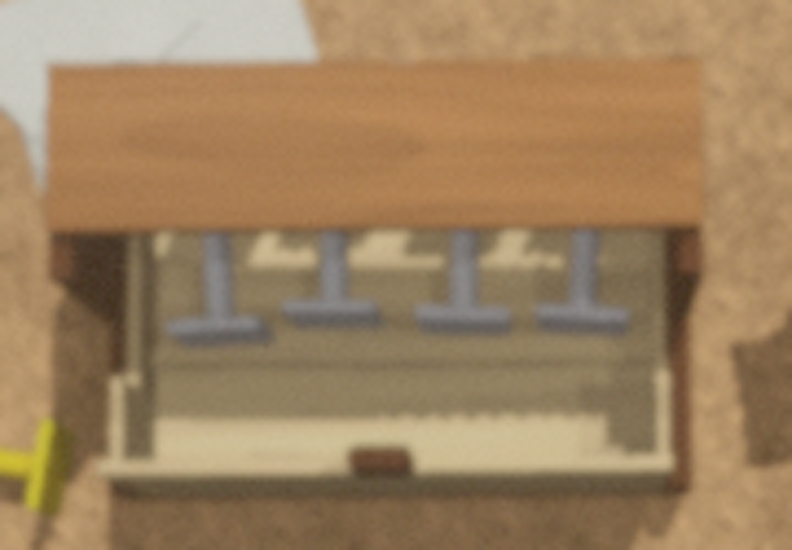

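View pics/b.png

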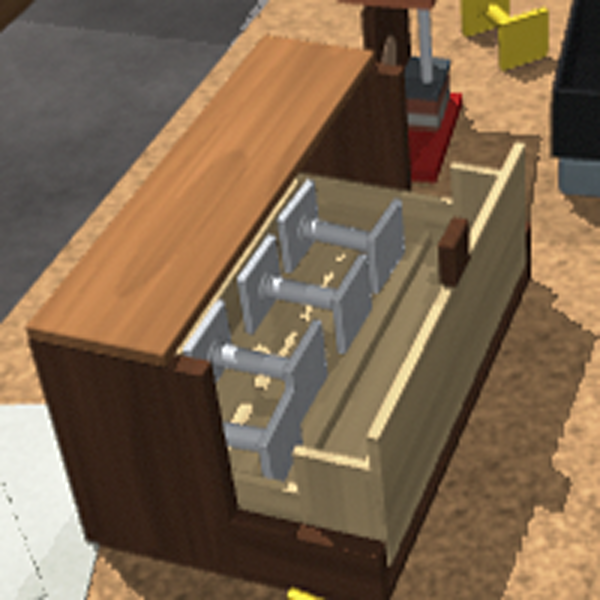

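```bash
python3 - <<'E'
from h import *
def rect(m,W,n):
    p=W[m][:,:2].astype(np.float32); lo,hi=np.percentile(p,.5,0),np.percentile(p,99.5,0)
    r=cv2.minAreaRect(p*1000); print(n,len(p),np.round(r[0],1),np.round(r[1],1),round(r[2],2))
def box(W,x0,x1,y0,y1,z0,z1):
    return (W[...,0]>x0)&(W[...,0]<x1)&(W[...,1]>y0)&(W[...,1]<y1)&(W[...,2]>z0)&(W[...,2]<z1)
def big(m):
    m=cv2.morphologyEx(m.astype(np.uint8),cv2.MORPH_OPEN,np.ones((2,2)));n,l,s,c=cv2.connectedComponentsWithStats(m);return l==1+np.argmax(s[1:,4])
for cam in['top','side']:
    im,W=cloud(cam,cam+'0'); print(cam)
    hs=cv2.cvtColor(im,cv2.COLOR_RGB2HSV)
    rect(big(box(W,.65,.9,-.2,.35,.205,.23)),W,'cover 100x381')
    rect(big(box(W,.28,.68,-.55,-.16,.108,.135)),W,'tub rim 262x222')
    rect(big(box(W,.28,.68,-.55,-.16,.045,.07)),W,'tubfloor')
    rect(big(box(W,.33,.48,.3,.5,.05,.07)),W,'iso 100x70')
    m=box(W,.35,.5,.3,.5,.085,.16); p=W[m]; print('tog',len(p),np.round([p.min(0),np.median(p,0),p.max(0)],3).tolist())
    m=box(W,.5,.65,0,.2,.175,.23); p=W[m]; print('handle',len(p),np.round([p.min(0),np.median(p,0),p.max(0)],3).tolist())
    m=box(W,.5,.6,-.15,.3,.145,.17); rect(m,W,'frontwall')
    for n,b in dict(mate=(.35,.46,.05,.16,.05,.1),tin=(.3,.4,.2,.3,.06,.08)).items():
        m=box(W,*b);p=W[m];print(n,np.round([p.min(0),np.median(p,0),p.max(0)],3).tolist())
im,W=cloud('top','top0')
hs=cv2.cvtColor(im,cv2.COLOR_RGB2HSV)
m=box(W,.6,.75,-.1,.25,.05,.13)&(hs[...,1]<70)
n,l,s,c=cv2.connectedComponentsWithStats(m.astype(np.uint8))
for i in range(1,n):
    if s[i,4]>20: print(s[i],np.round(np.median(W[l==i],0),3),np.round(W[l==i].min(0),3),np.round(W[l==i].max(0),3))
E
```

```text
top
cover 100x381 5801 [731.7  51.3] [160.1 427.8] 17.0
tub rim 262x222 832 [ 461.7 -379.5] [289.3 271.9] 8.69
tubfloor 6195 [nan nan] [0. 0.] 0.0
iso 100x70 719 [403.3 400.6] [ 74.3 119.3] 71.55
tog 105 [[0.414, 0.383, 0.088], [0.434, 0.389, 0.125], [0.45, 0.401, 0.141]]
handle 87 [[0.566, 0.06, 0.182], [0.572, 0.078, 0.198], [0.58, 0.097, 0.203]]
frontwall 449 [572.3  79.5] [343.5  11.5] 89.74
mate [[0.371, 0.075, 0.05], [0.404, 0.105, 0.089], [0.437, 0.141, 0.096]]
tin [[0.322, 0.223, 0.06], [0.351, 0.253, 0.069], [0.383, 0.284, 0.077]]
side
cover 100x381 5279 [734.9  25.4] [492.8  96.7] 84.49
tub rim 262x222 1422 [ 470.  -461.2] [279.6 445.9] 7.02
tubfloor 1787 [ 470.1 -353.6] [245.  219.1] 8.37
iso 100x70 1456 [401.6 394.3] [125.1  76.5] 26.5
tog 327 [[0.415, 0.384, 0.085], [0.433, 0.399, 0.119], [0.452, 0.405, 0.141]]
handle 151 [[0.568, 0.062, 0.175], [0.573, 0.089, 0.196], [0.582, 0.098, 0.205]]
frontwall 659 [575.3  78.7] [347.1  13. ] 89.2
mate [[0.371, 0.074, 0.05], [0.404, 0.123, 0.09], [0.439, 0.144, 0.095]]
tin [[0.322, 0.223, 0.06], [0.352, 0.26, 0.071], [0.384, 0.289, 0.076]]
[215 143  23  22 220] [0.686 0.119 0.077] [0.679 0.091 0.05 ] [0.737 0.15  0.104]
[245 143  22  23 226] [0.681 0.035 0.077] [0.674 0.005 0.053] [0.737 0.065 0.101]
[272 143  22  23 219] [ 0.68  -0.043  0.077] [ 0.672 -0.072  0.051] [ 0.735 -0.012  0.1  ]
[188 144  24  25 252] [0.678 0.194 0.076] [0.668 0.164 0.051] [0.737 0.223 0.103]
```

```bash
python3 - <<'E'
from h import *
for cam in['top','side']:
    im,W=cloud(cam,cam+'0')
    m=(abs(W[...,0]-.4)<.1)&(abs(W[...,1]-.4)<.1)&(abs(W[...,2]-.06)<.006)
    p=W[m]
    ok=np.array([np.sum(np.linalg.norm(p-q,axis=1)<.006)>4 for q in p]);p=p[ok]
    r=cv2.minAreaRect((p[:,:2]*1000).astype(np.float32));print(cam,len(p),r)
    m=(abs(W[...,0]-.42)<.1)&(abs(W[...,1]-.4)<.1)&(W[...,2]>.075)&(W[...,2]<.16);p=W[m]
    for z in(.08,.09,.1,.11,.12,.13,.14):
        q=p[abs(p[:,2]-z)<.005]; 
        if len(q): print(z,len(q),np.round(q.mean(0),3))
    m=(abs(W[...,0]-.47)<.2)&(abs(W[...,1]+.35)<.2)&(abs(W[...,2]-.122)<.007);p=W[m]
    ok=np.array([np.sum(np.linalg.norm(p-q,axis=1)<.012)>5 for q in p]);p=p[ok]
    r=cv2.minAreaRect((p[:,:2]*1000).astype(np.float32));print(cam,len(p),r)
im,W=cloud('top','top0')
z=im[225:300,100:200][:,:,::-1];cv2.imwrite('pics/c.png',cv2.resize(z,None,fx=6,fy=6,interpolation=2))
E
```

```text
top 621 ((409.55914306640625, 396.31768798828125), (70.10961151123047, 99.83881378173828), 81.68487548828125)
0.08 9 [0.412 0.394 0.078]
0.09 7 [0.419 0.389 0.091]
0.1 15 [0.421 0.391 0.099]
0.11 14 [0.426 0.388 0.11 ]
0.12 13 [0.43  0.389 0.119]
0.13 35 [0.439 0.39  0.13 ]
0.14 21 [0.441 0.391 0.137]
top 978 ((466.6541748046875, -354.6687316894531), (262.21502685546875, 224.24630737304688), 7.552082061767578)
side 1389 ((411.2423095703125, 396.81610107421875), (70.50296020507812, 100.93014526367188), 82.96060180664062)
0.08 44 [0.415 0.397 0.079]
0.09 26 [0.421 0.4   0.091]
0.1 54 [0.424 0.4   0.1  ]
0.11 57 [0.428 0.399 0.11 ]
0.12 62 [0.433 0.399 0.12 ]
0.13 65 [0.439 0.397 0.13 ]
0.14 63 [0.442 0.394 0.137]
side 992 ((469.5894775390625, -353.8717041015625), (261.98101806640625, 233.10975646972656), 8.005578994750977)
```

View pics/c.png

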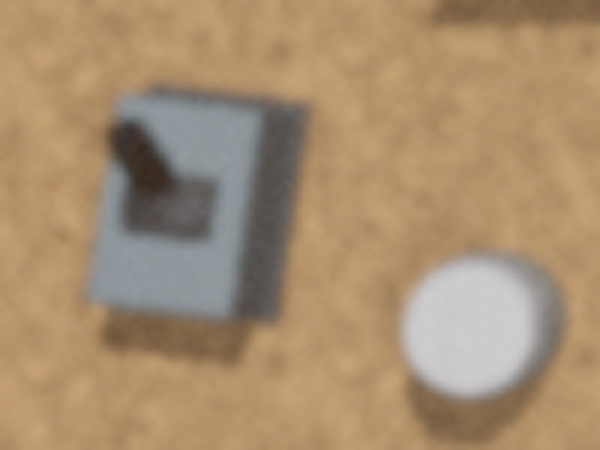

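```bash
cat >> h.py <<'E'
from scipy.spatial.transform import Rotation as Ro
def Rtool(yaw,pitch=0):
    # pitch>0: tool pointing outwards (+x of yaw frame)
    y=np.radians(yaw);p=np.radians(pitch);c,s=np.cos(y),np.sin(y)
    Z=Ro.from_euler('z',yaw,degrees=True).as_matrix()
    X=Z@[np.cos(p),0,np.sin(p)];Y=Z@[np.sin(p),0,-np.cos(p)]
    return np.stack([X,Y,np.cross(X,Y)],1)
def plan(*tg):
    s=bot.read_state();R=np.array(s['tcp_rot']);p=np.array(s['position'])
    for t,Rt in tg:
        print(np.round(R.T@(np.array(t)-p)*1000,1).tolist(),np.round(Ro.from_matrix(R.T@Rt).as_rotvec(degrees=True),1).tolist())
def st():
    s=bot.read_state();print(s['time_s'],np.round(s['position'],4),np.round(s['force'],1),round(s['opening'],3),np.round(s['joint_positions'],0))
E
python3 - <<'E'
from h import *
R=Rtool(-8)
plan(((.162,.604,.30),R),((.4877,.3855,.30),R),((.4877,.3855,.132),R))
E
```

```text
[0.3, -56.2, 0.8] [0.1, -7.0, -0.0]
[371.4, -56.1, -126.0] [0.1, -7.0, -0.0]
[371.5, 111.9, -125.7] [0.1, -7.0, -0.0]
```

Call:
{"method": "jog_arm", "body": {
  "motion": [0,-56,0,0,-7,0,371,-56,-126,0,-7,0,371,-56,-126,0,-7,0,371,-56,-126,0,-7,0,371,-56,-126,0,-7,0,371,-56,-126,0,-7,0,371,-56,-126,0,-7,0,371,-56,-126,0,-7,0,371,-56,-126,0,-7,0,371,-56,-126,0,-7,0,371,0,-126,0,-7,0,371,56,-126,0,-7,0,371,112,-126,0,-7,0,371,112,-126,0,-7,0,371,112,-126,0,-7,0],
  "gripper": 0
}}

```text
time_s: 2.02
position: [0.4877, 0.3876, 0.1344]
tcp_rot: [[0.991, 0.002, 0.137], [-0.137, 0.002, 0.991], [0.002, -1.0, 0.002]]
force: [-0.4, 0.2, 0.9]
opening: 0.01
```

Call:
{"method": "jog_arm", "body": {
  "motion": [-20,0,0,0,0,0,-35,0,0,0,0,0,-50,0,0,0,0,0,-60,0,0,0,0,0,-70,0,0,0,0,0,-78,0,0,0,0,0,-82,0,0,0,0,0,-82,0,0,0,0,0]
}}

```text
time_s: 3.02
position: [0.4077, 0.3983, 0.1348]
tcp_rot: [[0.99, 0.006, 0.138], [-0.138, 0.003, 0.99], [0.005, -1.0, 0.004]]
force: [3.4, -0.8, 4.8]
opening: 0.005
```

```bash
python3 - <<'E'
from h import *
snap('side','s1');snap('top','t1');st()
for cam,f in(('top','t1'),('side','s1')):
    im,W=cloud(cam,f)
    m=(abs(W[...,0]-.40)<.1)&(abs(W[...,1]-.4)<.06)&(W[...,2]>.075)&(W[...,2]<.16)&(W[...,0]<.39);p=W[m]
    for z in(.08,.09,.1,.11,.12,.13,.14):
        q=p[abs(p[:,2]-z)<.005]; 
        if len(q): print(cam,z,len(q),np.round(q.mean(0),3))
E
```

```text
3.125 [0.4077 0.3983 0.1346] [ 4.3 -0.6  6.6] 0.005 [ 33.  35.  96.  -0.  49. -49.]
side 0.09 2 [0.389 0.403 0.092]
side 0.1 3 [0.386 0.405 0.101]
side 0.11 12 [0.386 0.408 0.11 ]
side 0.12 17 [0.385 0.408 0.12 ]
side 0.13 42 [0.381 0.407 0.13 ]
side 0.14 52 [0.38  0.404 0.138]
```

View pics/s1.png

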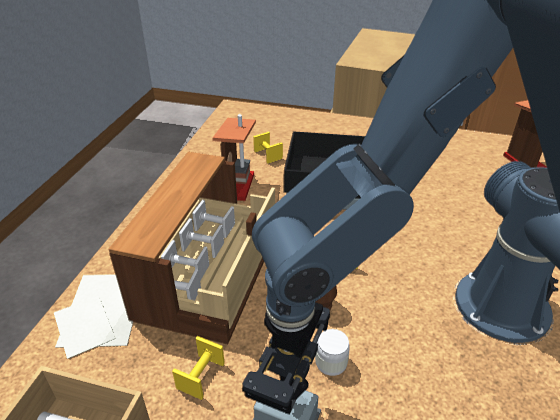

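Call:
{"method": "jog_arm", "body": {
  "motion": [-4,0,0,0,0,0,-8,0,0,0,0,0,-8,0,0,0,0,0]
}}

```text
time_s: 3.5
position: [0.4019, 0.3992, 0.1337]
tcp_rot: [[0.99, 0.009, 0.138], [-0.138, 0.002, 0.99], [0.008, -1.0, 0.003]]
force: [8.6, -1.9, -0.1]
opening: 0.005
```

Call:
{"method": "jog_arm", "body": {
  "motion": [-5,0,0,0,0,0,-5,0,0,0,0,0]
}}

```text
time_s: 3.75
position: [0.401, 0.3997, 0.1343]
tcp_rot: [[0.991, 0.017, 0.136], [-0.136, 0.003, 0.991], [0.016, -1.0, 0.005]]
force: [16.4, -6.2, -2.0]
opening: 0.003
```

```bash
python3 - <<'E'
from h import *
R=Rtool(-1)
plan(((.43,.395,.134),R),((.43,.395,.30),R),((.605,.079,.30),R),((.605,.079,.194),R))
E
```

```text
[29.3, 0.7, -0.7] [-0.2, -6.8, 0.9]
[32.0, -165.2, 0.1] [-0.2, -6.8, 0.9]
[248.4, -163.2, -289.2] [-0.2, -6.8, 0.9]
[246.7, -57.2, -289.7] [-0.2, -6.8, 0.9]
```

Call:
{"method": "jog_arm", "body": {
  "motion": [35,0,0,0,-7,1,38,-60,0,0,-7,1,38,-120,0,0,-7,1,38,-165,0,0,-7,1,252,-163,-289,0,-7,1,252,-163,-289,0,-7,1,252,-163,-289,0,-7,1,252,-163,-289,0,-7,1,252,-163,-289,0,-7,1,252,-163,-289,0,-7,1,252,-163,-289,0,-7,1,252,-163,-289,0,-7,1]
}}

```text
time_s: 5.25
position: [0.601, 0.0789, 0.2949]
tcp_rot: [[1.0, -0.021, 0.018], [-0.018, 0.003, 1.0], [-0.021, -1.0, 0.003]]
force: [0.0, 0.3, 0.4]
opening: 0.007
```

```bash
python3 - <<'E'
from h import *
R=Rtool(-1)
st()
plan(((.605,.079,.30),R),((.605,.079,.194),R))
snap('side','s2');snap('wrist','w2')
E
```

```text
5.25 [0.601  0.0789 0.2949] [0.  0.3 0.4] 0.007 [ -3.  26.  81.   0.  74. -92.]
[3.8, -5.2, 0.2] [-0.2, -0.0, -1.2]
[6.1, 100.7, -0.1] [-0.2, -0.0, -1.2]
```

View pics/w2.png

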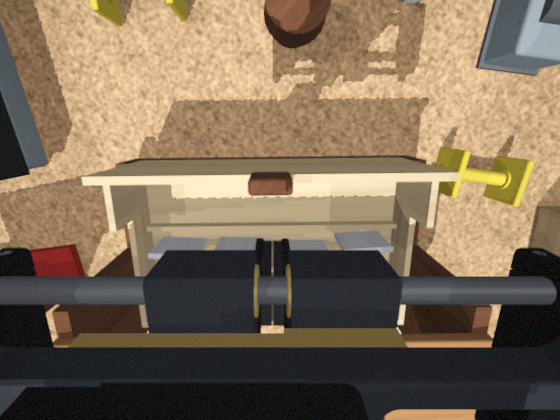

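View pics/s2.png

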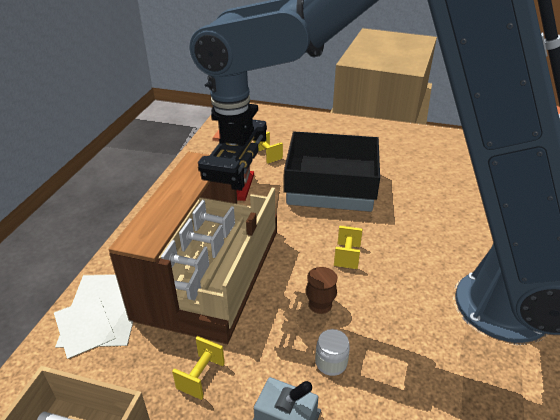

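Call:
{"method": "jog_arm", "body": {
  "motion": [5,45,0,0,0,-1.2,5,94,0,0,0,-1.2,5,94,0,0,0,-1.2,5,94,0,0,0,-1.2]
}}

```text
time_s: 5.85
position: [0.6068, 0.0789, 0.2031]
tcp_rot: [[1.0, 0.006, 0.016], [-0.016, 0.001, 1.0], [0.006, -1.0, 0.001]]
force: [-0.4, 0.0, 0.0]
opening: 0.005
```

Call:
{"method": "jog_arm", "body": {
  "motion": [-8,0,0,0,0,0,-15,0,0,0,0,0,-25,0,0,0,0,0,-35,1,0,0,0,0,-45,3,0,0,0,0,-55,4,0,0,0,0,-65,7,0,0,0,0,-75,10,0,0,0,0,-85,14,0,0,0,0,-93,18,0,0,0,0,-93,18,0,0,0,0]
}}

```text
time_s: 7.22
position: [0.5187, 0.0788, 0.1874]
tcp_rot: [[1.0, 0.02, 0.018], [-0.018, -0.001, 1.0], [0.02, -1.0, -0.0]]
force: [4.4, -1.4, 10.4]
opening: 0.007
```

```bash
python3 - <<'E'
from h import *
st();snap('side','s3');snap('top','t3')
E
```

```text
7.225 [0.5187 0.0788 0.1874] [ 4.4 -1.4 10.4] 0.007 [ -4.  27. 101.   0.  52. -93.]
```

View pics/s3.png

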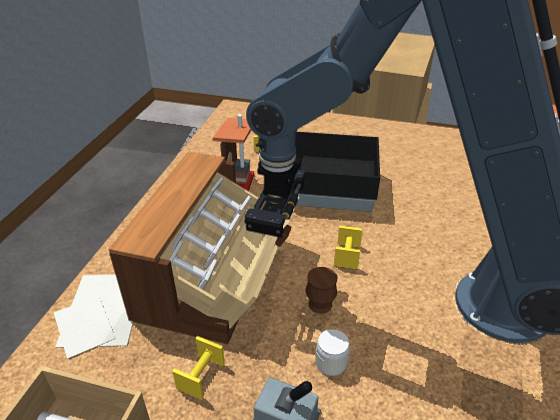

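Bin is tilting, flues stay in the back. A bit more to the stop.

Call:
{"method": "jog_arm", "body": {
  "motion": [-5,2,0,0,0,0,-10,4,0,0,0,0,-14,6,0,0,0,0,-14,6,0,0,0,0]
}}

```text
time_s: 7.82
position: [0.5057, 0.0789, 0.1808]
tcp_rot: [[1.0, 0.021, 0.018], [-0.018, -0.001, 1.0], [0.021, -1.0, -0.0]]
force: [6.4, -1.4, 6.8]
opening: 0.006
```

Call:
{"method": "jog_arm", "body": {
  "motion": [-4,2,0,0,0,0,-8,3,0,0,0,0,-8,3,0,0,0,0]
}}

```text
time_s: 8.2
position: [0.505, 0.0789, 0.1807]
tcp_rot: [[0.999, 0.038, 0.019], [-0.019, -0.001, 1.0], [0.038, -0.999, -0.0]]
force: [14.7, 1.0, 12.6]
opening: 0.006
```

```bash
python3 - <<'E'
from h import *
R=Rtool(-1); R2=Rtool(-1,34.4)
plan(((.53,.079,.181),R),((.53,.079,.30),R),((.48,.079,.33),R2))
E
```

```text
[25.0, 0.7, 0.6] [0.0, -0.1, 2.2]
[29.6, -118.3, 0.6] [0.0, -0.1, 2.2]
[-19.2, -150.2, -0.3] [0.0, -0.1, -32.2]
```

Call:
{"method": "jog_arm", "body": {
  "motion": [30,0,0,0,0,2,32,-60,0,0,0,2,20,-110,0,0,0,-6,0,-140,0,0,0,-16,-19,-150,0,0,0,-26,-19,-150,0,0,0,-32,-19,-150,0,0,0,-32,-19,-150,0,0,0,-32],
  "gripper": 0.45
}}

```text
time_s: 9.2
position: [0.4728, 0.08, 0.3251]
tcp_rot: [[0.845, 0.534, 0.018], [-0.015, -0.009, 1.0], [0.534, -0.846, 0.001]]
force: [0.0, 0.6, 0.6]
opening: 0.452
```

```bash
python3 - <<'E'
from h import *
st();snap('side','s4');snap('top','t4');snap('wrist','w4')
E
```

```text
9.2 [0.4728 0.08   0.3251] [0.  0.6 0.6] 0.452 [ -5.   3. 117.   5.  28. -98.]
```

View pics/w4.png

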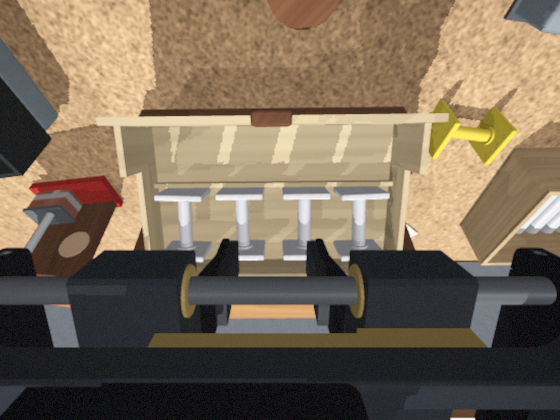

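View pics/s4.png

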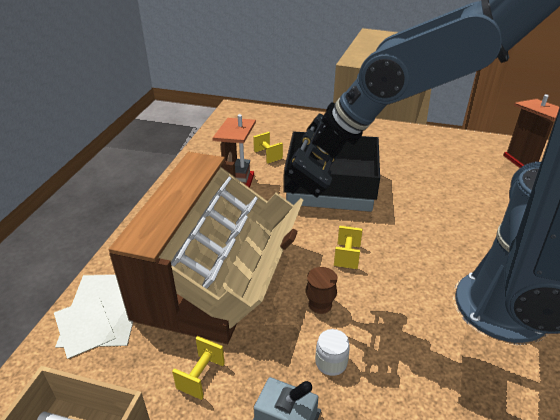

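View pics/t4.png

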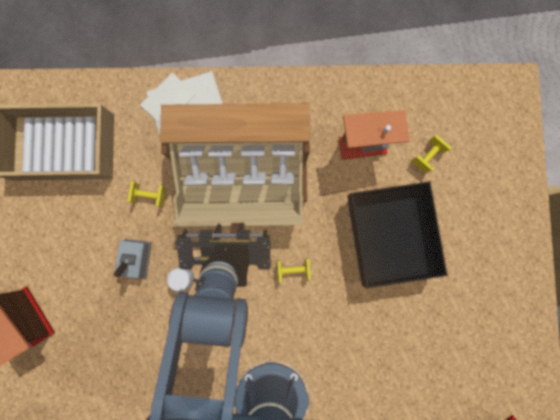

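```bash
cat >> h.py <<'E'
def binframe(th=.6,yaw=-.8,H=(.569,.079,.03)):
    Z=Ro.from_euler('z',yaw,degrees=True).as_matrix()
    c,s=np.cos(th),np.sin(th)
    B=Z@np.array([[c,0,-s],[0,1,0],[s,0,c]]); return B,np.array(H)
def flues(cam,f,th=.6):
    im,W=cloud(cam,f);B,H=binframe(th);Q=(W-H)@B
    fl=(abs(Q[...,1])<.15)&(Q[...,0]>.1)&(Q[...,0]<.19)
    hs=cv2.cvtColor(im,cv2.COLOR_RGB2HSV)
    m=fl&(Q[...,2]>.015)&(Q[...,2]<.085)&(hs[...,1]<60)
    n,l,s,c=cv2.connectedComponentsWithStats(m.astype(np.uint8))
    q=Q[fl&(hs[...,1]>70)&(Q[...,2]<.02)]; print(cam,'floor z',np.round(np.median(q,0),4) if len(q) else None)
    for i in range(1,n):
        if s[i,4]>30:
            q=Q[l==i]; t=q[(q[:,0]>.115)&(q[:,0]<.16)]
            print(s[i,:2],len(q),'x',np.round(np.percentile(q[:,0],[1,99]),3),'y',np.round(np.percentile(q[:,1],[1,99]),3),'tube y/z',np.round(np.median(t[:,1]),4),np.round(np.percentile(t[:,2],90),4), 'slope',np.round(np.polyfit(t[:,0],t[:,1],1)[0],3))
E
python3 - <<'E'
from h import *
for c,f in(('top','t4'),('side','s4'),('wrist','w4')): flues(c,f)
E
```

```text
top floor z [0.1331 0.0005 0.0071]
[179 146] 435 x [0.1   0.184] y [0.089 0.148] tube y/z 0.1163 0.0482 slope 0.038
[209 147] 394 x [0.101 0.183] y [0.014 0.072] tube y/z 0.0418 0.0474 slope 0.015
[242 146] 390 x [0.1   0.183] y [-0.071 -0.013] tube y/z -0.0423 0.0472 slope 0.004
[272 146] 504 x [0.1   0.184] y [-0.149 -0.091] tube y/z -0.1207 0.0463 slope -0.009
side floor z [ 0.1395 -0.0003  0.0073]
[171 177] 1957 x [0.1   0.186] y [-0.14   0.148] tube y/z 0.0435 0.0473 slope -0.006
wrist floor z [ 0.1462 -0.0084  0.0073]
[155 192] 1119 x [0.1   0.183] y [-0.148 -0.09 ] tube y/z -0.118 0.046 slope -0.027
[334 192] 1104 x [0.101 0.182] y [0.09  0.147] tube y/z 0.116 0.0471 slope 0.04
[216 199] 1076 x [0.101 0.182] y [-0.058 -0.012] tube y/z -0.0407 0.0465 slope 0.019
[283 199] 1006 x [0.106 0.182] y [0.015 0.052] tube y/z 0.0422 0.0467 slope 0.002
```

```bash
cat >> h.py <<'E'
B,H=binframe()
RB=Rtool(-.8,np.degrees(.6))
def bp(y,z=.041,x=.138): return (H+B@np.array([x,y,z]),RB)
TY=7.7;TC=np.array([.468,-.354,0])
def tp(x,y,z):
    Z=Ro.from_euler('z',TY,degrees=True).as_matrix(); t=TC+Z@np.array([x,y,0]);t[2]=z;return (t,Rtool(TY))
E
python3 - <<'E'
from h import *
plan(bp(-.119,.13),bp(-.119))
E
```

```text
[57.5, 165.3, -118.3] [0.1, -0.2, -2.1]
[60.8, 254.3, -118.2] [0.1, -0.2, -2.1]
```

Call:
{"method": "jog_arm", "body": {
  "motion": [20,60,-40,0,0,-2,57,100,-80,0,0,-2,57,165,-118,0,0,-2,57,165,-118,0,0,-2,57,165,-118,0,0,-2,57,165,-118,0,0,-2,57,165,-118,0,0,-2]
}}

```text
time_s: 10.22
position: [0.6055, -0.039, 0.2158]
tcp_rot: [[0.826, 0.563, 0.016], [-0.014, -0.008, 1.0], [0.563, -0.826, 0.001]]
force: [-0.3, 0.2, -0.6]
opening: 0.446
```

```bash
python3 - <<'E'
from h import *
st();plan(bp(-.119,.13),bp(-.119));snap('wrist','w5');snap('side','s5');flues('wrist','w5')
E
```

```text
10.225 [ 0.6055 -0.039   0.2158] [-0.3  0.2 -0.6] 0.446 [ -19.   24.  111.   42.   15. -146.]
[1.6, 1.8, -1.5] [0.0, -0.1, -0.1]
[1.8, 90.8, -1.4] [0.0, -0.1, -0.1]
wrist floor z [0.1443 0.0026 0.0073]
[327 168] 2082 x [0.1   0.176] y [-0.069 -0.023] tube y/z -0.0446 0.0463 slope 0.009
[432 169] 3158 x [0.1   0.176] y [0.014 0.07 ] tube y/z 0.0381 0.0466 slope 0.012
[543 174] 782 x [0.101 0.167] y [0.086 0.114] tube y/z 0.1097 0.0429 slope 0.068
[226 178] 3407 x [0.1   0.178] y [-0.146 -0.093] tube y/z -0.1208 0.046 slope -0.032
  return _methods._mean(a, axis=axis, dtype=dtype,
  ret = ret.dtype.type(ret / rcount)
Traceback (most recent call last):
  File "h.py", line 45, in flues
    print(s[i,:2],len(q),'x',np.round(np.percentile(q[:,0],[1,99]),3),'y',np.round(np.percentile(q[:,1],[1,99]),3),'tube y/z',np.round(np.median(t[:,1]),4),np.round(np.percentile(t[:,2],90),4), 'slope',np.round(np.polyfit(t[:,0],t[:,1],1)[0],3))
                                                                                                                                                                     ~~~~~~~~~~~~~^^^^^^^^^^^
IndexError: index -1 is out of bounds for axis 0 with size 0
```

View pics/w5.png

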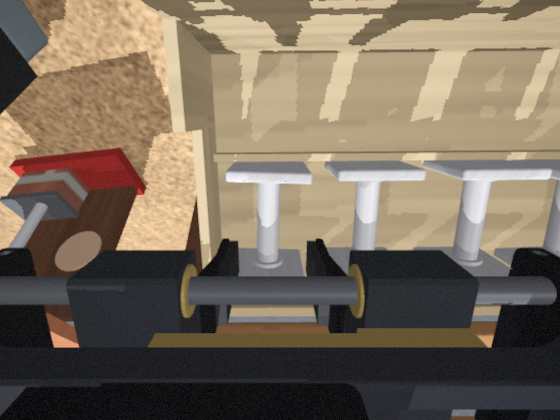

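View pics/s5.png

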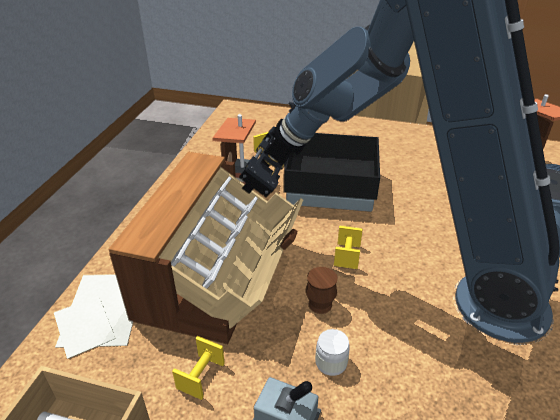

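Call:
{"method": "jog_arm", "body": {
  "motion": [2,15,-3,0,0,0,2,40,-3,0,0,0,2,60,-3,0,0,0,2,80,-3,0,0,0,2,91,-3,0,0,0,2,91,-3,0,0,0,2,91,-3,0,0,0]
}}

```text
time_s: 11.2
position: [0.6596, -0.0434, 0.1427]
tcp_rot: [[0.828, 0.56, 0.017], [-0.014, -0.01, 1.0], [0.56, -0.828, -0.0]]
force: [0.3, -0.9, 0.3]
opening: 0.454
```

```bash
python3 - <<'E'
from h import *
st();plan(bp(-.12))
E
```

```text
11.2 [ 0.6596 -0.0434  0.1427] [ 0.3 -0.9  0.3] 0.454 [ -17.   35.  107.   60.   11. -164.]
[-1.8, -0.1, 1.1] [0.1, -0.2, -0.3]
```

```bash
python3 - <<'E'
from h import *
print(bot.read_state()['joint_positions'])
E
```

```text
[ -17.39902354   35.00827936  106.76876848   60.23022272   10.50053531
 -163.52096086]
```

Call:
{"method": "jog_arm", "body": {
  "motion": [0,0,0,0,0,0,0,0,0,0,0,0,0,0,0,0,0,0,0,0,0,0,0,0],
  "gripper": 0
}}

```text
time_s: 11.7
position: [0.6596, -0.0436, 0.1422]
tcp_rot: [[0.829, 0.56, 0.018], [-0.015, -0.01, 1.0], [0.56, -0.829, 0.001]]
force: [-2.0, 0.0, 1.8]
opening: 0.197
```

```bash
python3 - <<'E'
from h import *
print(bot.read_state()['joint_positions']);st()
E
```

```text
[ -17.41750835   35.0584382   106.75596335   60.27255057   10.49635137
 -163.52046632]
11.7 [ 0.6596 -0.0436  0.1422] [-2.   0.   1.8] 0.197 [ -17.   35.  107.   60.   10. -164.]
```

Call:
{"method": "jog_arm", "body": {
  "motion": [0,-15,0,0,0,0,0,-35,0,0,0,0,0,-60,0,0,0,0,0,-90,0,0,0,0,0,-130,0,0,0,0,0,-130,0,0,0,0]
}}

```text
time_s: 12.45
position: [0.5865, -0.0423, 0.2517]
tcp_rot: [[0.827, 0.562, 0.018], [-0.014, -0.011, 1.0], [0.562, -0.827, -0.001]]
force: [-0.2, -0.3, -1.4]
opening: 0.192
```

```bash
python3 - <<'E'
from h import *
st();plan(tp(.0,.0,.27),tp(.056,-.046,.27),tp(.056,-.046,.092))
snap('side','s6')
E
```

```text
12.45 [ 0.5865 -0.0423  0.2517] [-0.2 -0.3 -1.4] 0.192 [ -20.   19.  112.   34.   19. -138.]
[-83.3, -78.4, -313.8] [2.6, -8.5, 34.1]
[-31.7, -43.3, -350.8] [2.6, -8.5, 34.1]
[-131.8, 103.9, -350.6] [2.6, -8.5, 34.1]
```

View pics/s6.png

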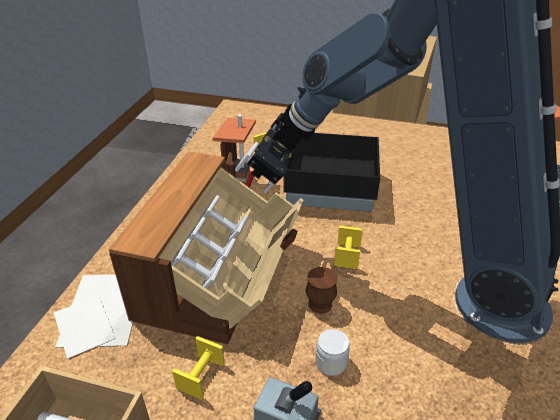

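Call:
{"method": "jog_arm", "body": {
  "motion": [-40,-40,-40,1,-2,10,-83,-78,-90,2,-5,20,-83,-78,-150,2.6,-8.5,30,-83,-78,-314,2.6,-8.5,34,-83,-78,-314,2.6,-8.5,34,-83,-78,-314,2.6,-8.5,34,-32,-43,-351,2.6,-8.5,34,-32,-43,-351,2.6,-8.5,34,-32,-43,-351,2.6,-8.5,34,-32,-43,-351,2.6,-8.5,34]
}}

```text
time_s: 13.75
position: [0.5292, -0.3908, 0.2663]
tcp_rot: [[0.991, -0.003, -0.135], [0.135, 0.003, 0.991], [-0.002, -1.0, 0.003]]
force: [0.3, -0.5, 0.0]
opening: 0.196
```

```bash
python3 - <<'E'
from h import *
st();plan(tp(.056,-.046,.27),tp(.056,-.046,.092))
snap('side','s7');snap('wrist','w7');snap('top','t7')
E
```

```text
13.75 [ 0.5292 -0.3908  0.2663] [ 0.3 -0.5  0. ] 0.196 [ -46.   32.   75.   -0.   73. -144.]
[0.3, -3.7, -1.3] [-0.2, 0.1, -0.1]
[0.7, 174.3, -1.8] [-0.2, 0.1, -0.1]
```

View pics/w7.png

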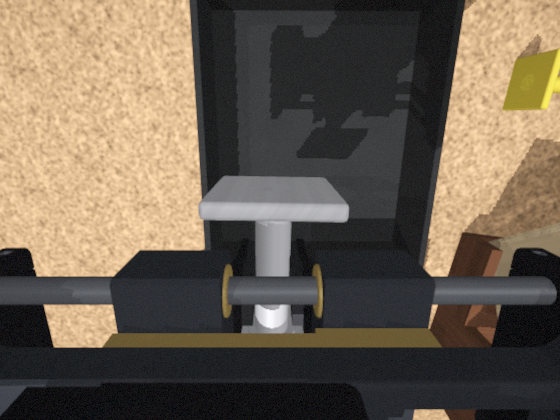

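View pics/s7.png

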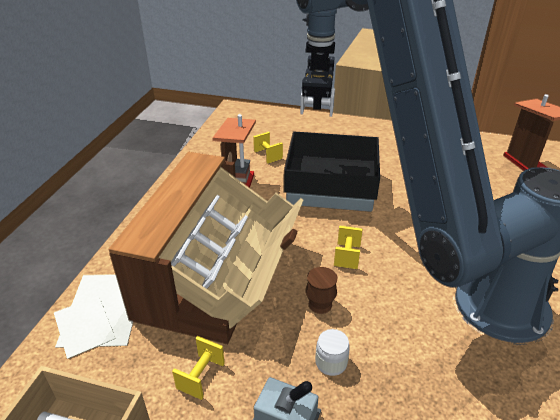

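Call:
{"method": "jog_arm", "body": {
  "motion": [0,50,-1,0,0,0,0,100,-1,0,0,0,0,140,-1,0,0,0,0,160,-1,0,0,0,0,168,-1,0,0,0,0,172,-1,0,0,0,0,172,-1,0,0,0]
}}

```text
time_s: 14.78
position: [0.5306, -0.3939, 0.0965]
tcp_rot: [[0.991, 0.001, -0.134], [0.134, -0.001, 0.991], [0.001, -1.0, -0.001]]
force: [0.2, -0.3, -0.1]
opening: 0.198
```

Call:
{"method": "jog_arm", "body": {
  "motion": [0,3,0,0,0,0,0,6,0,0,0,0,0,6,0,0,0,0]
}}

```text
time_s: 15.15
position: [0.5303, -0.3935, 0.0902]
tcp_rot: [[0.991, 0.0, -0.134], [0.134, -0.0, 0.991], [0.0, -1.0, -0.0]]
force: [-0.6, 1.6, 3.6]
opening: 0.197
```

Call:
{"method": "jog_arm", "body": {
  "motion": [0,0,0,0,0,0,0,0,0,0,0,0,0,0,0,0,0,0,0,-20,0,0,0,0,0,-60,0,0,0,0,0,-120,0,0,0,0,0,-180,0,0,0,0,0,-180,0,0,0,0],
  "gripper": 0.45
}}

```text
time_s: 16.15
position: [0.5328, -0.3959, 0.2777]
tcp_rot: [[0.991, 0.01, -0.134], [0.135, -0.011, 0.991], [0.009, -1.0, -0.012]]
force: [-1.1, -0.4, -0.1]
opening: 0.448
```

```bash
python3 - <<'E'
from h import *
st()
snap('side','s8');snap('top','t8')
flues('top','t8')
y=-.042
b=bp(y,.16)
plan((tp(0,.0,.29)[0],Rtool(7.7)),bp(y,.16))
E
```

```text
16.15 [ 0.5328 -0.3959  0.2777] [-1.1 -0.4 -0.1] 0.448 [ -46.   31.   75.   -0.   73. -144.]
top floor z [ 0.1366 -0.057   0.0068]
[179 146] 430 x [0.1   0.184] y [0.088 0.148] tube y/z 0.1158 0.0478 slope 0.051
[209 146] 403 x [0.1   0.183] y [0.014 0.072] tube y/z 0.042 0.0479 slope 0.009
[242 146] 400 x [0.1   0.183] y [-0.071 -0.014] tube y/z -0.0425 0.0476 slope 0.01
[-56.4, -18.8, 47.4] [0.1, 0.0, 0.1]
[118.9, 30.7, 418.0] [-2.5, 8.3, -34.2]
```

View pics/s8.png

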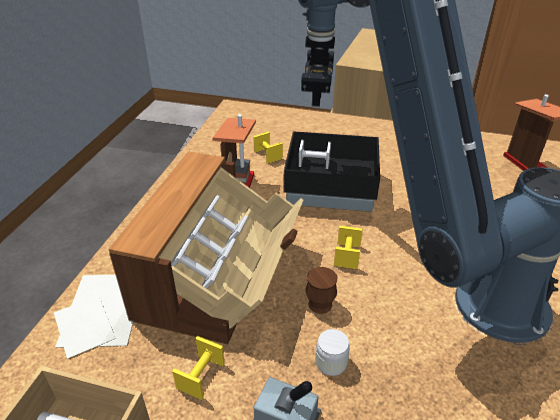

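Call:
{"method": "jog_arm", "body": {
  "motion": [-56,-30,47,0,0,0,-30,-30,110,0,2,-8,0,-30,170,-1,4,-16,30,-20,230,-2,6,-24,60,0,290,-2.5,8.3,-30,118,30,418,-2.5,8.3,-34,118,30,418,-2.5,8.3,-34,118,30,418,-2.5,8.3,-34,118,30,418,-2.5,8.3,-34,118,30,418,-2.5,8.3,-34,118,30,418,-2.5,8.3,-34]
}}

```text
time_s: 17.62
position: [0.5906, 0.0353, 0.2393]
tcp_rot: [[0.829, 0.559, 0.017], [-0.015, -0.008, 1.0], [0.559, -0.829, 0.001]]
force: [-0.2, -0.4, 0.8]
opening: 0.447
```

```bash
sed -i 's/if s\[i,4\]>30:/if s[i,4]>300:/' h.py; python3 - <<'E'
from h import *
st()
snap('wrist','w9');flues('wrist','w9')
plan(bp(-.0425,.13),bp(-.0425))
E
```

```text
17.625 [0.5906 0.0353 0.2393] [-0.2 -0.4  0.8] 0.447 [ -10.   21.  112.   20.   15. -117.]
wrist floor z [ 0.1412 -0.0167  0.0072]
[405 167] 3275 x [0.101 0.181] y [0.087 0.147] tube y/z 0.1136 0.047 slope 0.044
[330 171] 2458 x [0.1   0.181] y [0.014 0.07 ] tube y/z 0.0405 0.0467 slope 0.012
[236 172] 3397 x [0.1   0.182] y [-0.07  -0.014] tube y/z -0.0419 0.0464 slope 0.029
[1.4, 30.3, 1.1] [0.0, -0.2, -0.4]
[2.0, 119.3, 1.2] [0.0, -0.2, -0.4]
```

View pics/w9.png

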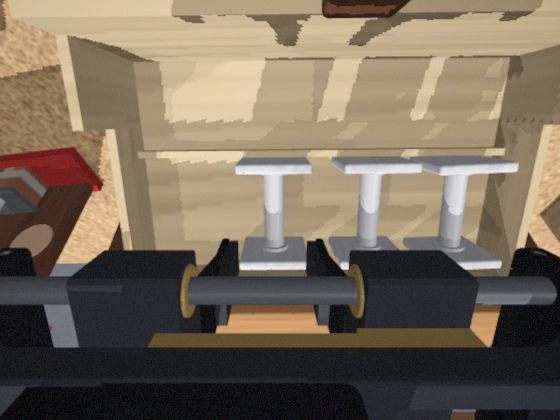

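Call:
{"method": "jog_arm", "body": {
  "motion": [2,20,1,0,0,0,2,50,1,0,0,0,2,75,1,0,0,0,2,100,1,0,0,0,2,119,1,0,0,0,2,119,1,0,0,0,2,119,1,0,0,0]
}}

```text
time_s: 18.55
position: [0.6589, 0.036, 0.1424]
tcp_rot: [[0.829, 0.56, 0.016], [-0.014, -0.008, 1.0], [0.56, -0.829, 0.001]]
force: [0.5, 0.1, 1.0]
opening: 0.449
```

```bash
python3 - <<'E'
from h import *
st();plan(bp(-.0425))
E
```

```text
18.55 [0.6589 0.036  0.1424] [0.5 0.1 1. ] 0.449 [  -8.   35.  107.   45.    6. -141.]
[-0.2, 0.7, -0.7] [0.0, -0.1, -0.3]
```

Close and lift.

Call:
{"method": "jog_arm", "body": {
  "motion": [0,0,0,0,0,0,0,0,0,0,0,0,0,0,0,0,0,0,0,0,0,0,0,0,0,-15,0,0,0,0,0,-35,0,0,0,0,0,-60,0,0,0,0,0,-95,0,0,0,0,0,-130,0,0,0,0,0,-130,0,0,0,0],
  "gripper": 0
}}

```text
time_s: 19.8
position: [0.586, 0.0381, 0.2515]
tcp_rot: [[0.827, 0.562, 0.014], [-0.012, -0.007, 1.0], [0.562, -0.827, 0.001]]
force: [1.2, -0.3, -1.1]
opening: 0.196
```

```bash
python3 - <<'E'
from h import *
st();plan(tp(.0,.1,.27),tp(.056,.046,.27))
snap('wrist','w10')
E
```

```text
19.8 [0.586  0.0381 0.2515] [ 1.2 -0.3 -1.1] 0.196 [ -10.   19.  112.   19.   16. -115.]
[-94.8, -87.0, -294.7] [2.5, -8.3, 34.1]
[-42.3, -51.4, -339.9] [2.5, -8.3, 34.1]
```

View pics/w10.png

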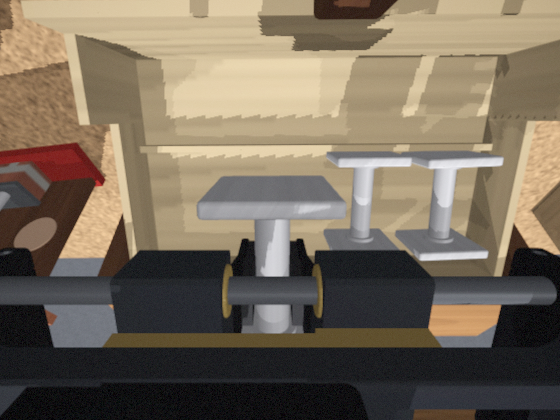

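Call:
{"method": "jog_arm", "body": {
  "motion": [-40,-40,-40,1,-2,10,-95,-87,-90,2,-5,20,-95,-87,-150,2.5,-8.3,30,-95,-87,-295,2.5,-8.3,34,-95,-87,-295,2.5,-8.3,34,-95,-87,-295,2.5,-8.3,34,-42,-51,-340,2.5,-8.3,34,-42,-51,-340,2.5,-8.3,34,-42,-51,-340,2.5,-8.3,34,-42,-51,-340,2.5,-8.3,34]
}}

```text
time_s: 21.1
position: [0.5174, -0.3002, 0.2665]
tcp_rot: [[0.991, -0.003, -0.135], [0.135, 0.003, 0.991], [-0.003, -1.0, 0.004]]
force: [-0.2, 0.6, -2.0]
opening: 0.195
```

```bash
python3 - <<'E'
from h import *
st();plan(tp(.056,.046,.27),tp(.056,.046,.0905))
snap('side','s11');snap('top','t11')
E
```

```text
21.1 [ 0.5174 -0.3002  0.2665] [-0.2  0.6 -2. ] 0.195 [ -41.   27.   84.    0.   69. -139.]
[-0.2, -3.5, -0.6] [-0.2, 0.0, -0.2]
[0.3, 176.0, -1.3] [-0.2, 0.0, -0.2]
```

View pics/s11.png

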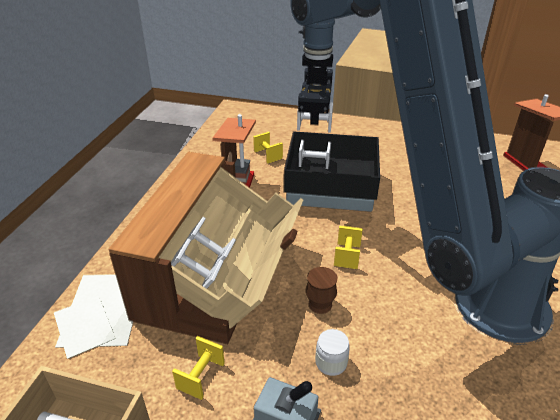

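Call:
{"method": "jog_arm", "body": {
  "motion": [0,50,0,0,0,0,0,100,0,0,0,0,0,140,0,0,0,0,0,160,0,0,0,0,0,169,0,0,0,0,0,174,0,0,0,0,0,177,0,0,0,0,0,177,0,0,0,0]
}}

```text
time_s: 22.2
position: [0.5183, -0.3014, 0.0917]
tcp_rot: [[0.991, 0.0, -0.134], [0.134, -0.0, 0.991], [0.0, -1.0, -0.0]]
force: [-0.1, -0.1, 0.8]
opening: 0.196
```

Call:
{"method": "jog_arm", "body": {
  "motion": [0,1,0,0,0,0,0,1,0,0,0,0,0,1,0,0,0,0,0,-20,0,0,0,0,0,-60,0,0,0,0,0,-120,0,0,0,0,0,-190,0,0,0,0,0,-190,0,0,0,0],
  "gripper": 0.45
}}

```text
time_s: 23.2
position: [0.5205, -0.3031, 0.2869]
tcp_rot: [[0.991, 0.008, -0.134], [0.134, -0.007, 0.991], [0.007, -1.0, -0.008]]
force: [0.4, 0.1, 0.4]
opening: 0.444
```

```bash
python3 - <<'E'
from h import *
st()
snap('side','s12');snap('top','t12')
flues('top','t12')
plan((tp(0,.05,.31)[0],Rtool(7.7)),bp(.042,.16))
E
```

```text
23.2 [ 0.5205 -0.3031  0.2869] [0.4 0.1 0.4] 0.444 [ -41.   26.   83.   -0.   71. -139.]
top floor z [ 0.1403 -0.0415  0.0067]
[179 146] 433 x [0.1   0.184] y [0.088 0.147] tube y/z 0.1155 0.0479 slope 0.04
[209 146] 409 x [0.1   0.183] y [0.014 0.072] tube y/z 0.0417 0.0481 slope 0.017
[-57.1, -27.6, 4.7] [0.1, 0.0, 0.1]
[130.6, 42.0, 408.4] [-2.5, 8.3, -34.2]
```

View pics/s12.png

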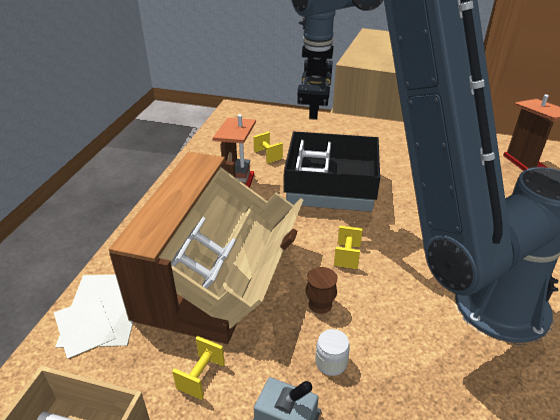

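Two placed side by side. Third flue (y +0.042).

Call:
{"method": "jog_arm", "body": {
  "motion": [-56,-30,5,0,0,0,-30,-30,60,0,2,-8,0,-30,120,-1,4,-16,30,-20,180,-2,6,-24,60,0,240,-2.5,8.3,-30,130,42,408,-2.5,8.3,-34,130,42,408,-2.5,8.3,-34,130,42,408,-2.5,8.3,-34,130,42,408,-2.5,8.3,-34,130,42,408,-2.5,8.3,-34,130,42,408,-2.5,8.3,-34]
}}

```text
time_s: 24.68
position: [0.5909, 0.1205, 0.2372]
tcp_rot: [[0.831, 0.556, 0.014], [-0.012, -0.007, 1.0], [0.556, -0.831, 0.001]]
force: [-0.3, -0.1, 0.4]
opening: 0.452
```

```bash
python3 - <<'E'
from h import *
st()
snap('wrist','w13');flues('wrist','w13')
plan(bp(.0415))
E
```

```text
24.675 [0.5909 0.1205 0.2372] [-0.3 -0.1  0.4] 0.452 [  2.  22. 110.  -5.  14. -83.]
wrist floor z [ 0.1414 -0.036   0.0071]
[320 166] 2260 x [0.1   0.179] y [0.087 0.146] tube y/z 0.1156 0.0471 slope 0.038
[237 175] 3336 x [0.101 0.182] y [0.015 0.071] tube y/z 0.0434 0.0467 slope 0.007
[3.8, 118.3, 0.3] [-0.0, -0.1, -0.5]
```

View pics/w13.png

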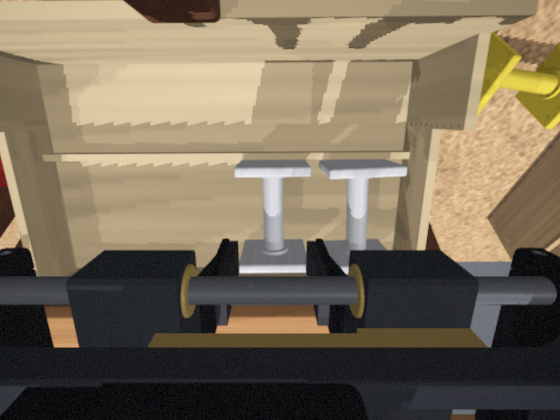

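Call:
{"method": "jog_arm", "body": {
  "motion": [3,20,1,0,0,0,3,50,1,0,0,0,3,75,1,0,0,0,3,100,1,0,0,0,3,118,1,0,0,0,3,118,1,0,0,0,3,118,1,0,0,0]
}}

```text
time_s: 25.6
position: [0.6605, 0.1202, 0.1435]
tcp_rot: [[0.829, 0.559, 0.015], [-0.013, -0.007, 1.0], [0.559, -0.829, 0.001]]
force: [-0.4, -0.2, 0.1]
opening: 0.449
```

```bash
python3 - <<'E'
from h import *
st();plan(bp(.042))
E
```

```text
25.6 [0.6605 0.1202 0.1435] [-0.4 -0.2  0.1] 0.449 [  1.  36. 105. -11.   6. -77.]
[-1.1, 1.3, -0.4] [-0.0, -0.1, -0.4]
```

Call:
{"method": "jog_arm", "body": {
  "motion": [0,1,0,0,0,0,0,1,0,0,0,0,0,1,0,0,0,0,0,1,0,0,0,0,0,-15,0,0,0,0,0,-35,0,0,0,0,0,-60,0,0,0,0,0,-95,0,0,0,0,0,-130,0,0,0,0,0,-130,0,0,0,0],
  "gripper": 0
}}

```text
time_s: 26.85
position: [0.587, 0.1219, 0.2533]
tcp_rot: [[0.827, 0.562, 0.014], [-0.012, -0.007, 1.0], [0.562, -0.827, 0.002]]
force: [-0.2, 0.5, -1.0]
opening: 0.199
```

```bash
python3 - <<'E'
from h import *
st();plan(tp(-.056,.1,.28),tp(-.056,-.046,.27))
snap('wrist','w14')
E
```

```text
26.85 [0.587  0.1219 0.2533] [-0.2  0.5 -1. ] 0.199 [  2.  20. 110.  -5.  16. -83.]
[-135.6, -125.2, -386.8] [2.4, -8.3, 34.1]
[-123.3, -105.0, -531.2] [2.4, -8.3, 34.1]
```

View pics/w14.png

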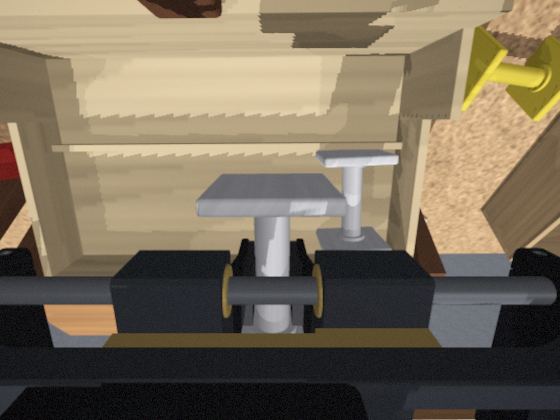

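Call:
{"method": "jog_arm", "body": {
  "motion": [-40,-40,-40,1,-2,10,-90,-90,-90,2,-5,20,-135,-125,-150,2.4,-8.3,30,-135,-125,-387,2.4,-8.3,34,-135,-125,-387,2.4,-8.3,34,-135,-125,-387,2.4,-8.3,34,-135,-125,-387,2.4,-8.3,34,-123,-105,-531,2.4,-8.3,34,-123,-105,-531,2.4,-8.3,34,-123,-105,-531,2.4,-8.3,34,-123,-105,-531,2.4,-8.3,34,-123,-105,-531,2.4,-8.3,34]
}}

```text
time_s: 28.4
position: [0.4192, -0.4064, 0.2667]
tcp_rot: [[0.991, -0.002, -0.133], [0.133, 0.002, 0.991], [-0.002, -1.0, 0.002]]
force: [-0.4, 1.2, -0.7]
opening: 0.196
```

```bash
python3 - <<'E'
from h import *
st();plan(tp(-.056,-.046,.27),tp(-.056,-.046,.0905))
snap('side','s15')
E
```

```text
28.4 [ 0.4192 -0.4064  0.2667] [-0.4  1.2 -0.7] 0.196 [ -55.   26.   87.   -0.   68. -153.]
[-0.6, -3.3, -0.6] [-0.1, -0.0, -0.1]
[-0.3, 176.2, -1.0] [-0.1, -0.0, -0.1]
```

View pics/s15.png

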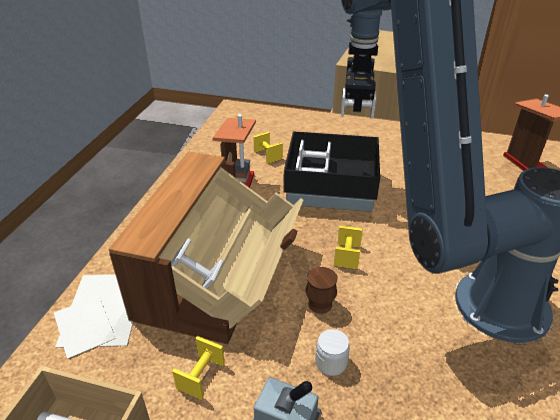

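Call:
{"method": "jog_arm", "body": {
  "motion": [0,50,0,0,0,0,0,100,0,0,0,0,0,140,0,0,0,0,0,160,0,0,0,0,0,169,0,0,0,0,0,174,0,0,0,0,0,177,0,0,0,0,0,177,0,0,0,0]
}}

```text
time_s: 29.45
position: [0.4198, -0.4075, 0.092]
tcp_rot: [[0.991, -0.0, -0.134], [0.134, -0.002, 0.991], [-0.0, -1.0, -0.002]]
force: [0.3, -0.1, -1.6]
opening: 0.196
```

Call:
{"method": "jog_arm", "body": {
  "motion": [0,2,0,0,0,0,0,2,0,0,0,0,0,2,0,0,0,0,0,-20,0,0,0,0,0,-60,0,0,0,0,0,-120,0,0,0,0,0,-190,0,0,0,0,0,-190,0,0,0,0],
  "gripper": 0.45
}}

```text
time_s: 30.45
position: [0.4214, -0.4095, 0.2871]
tcp_rot: [[0.991, 0.006, -0.134], [0.134, -0.011, 0.991], [0.005, -1.0, -0.012]]
force: [-0.4, -0.1, 0.0]
opening: 0.452
```

```bash
python3 - <<'E'
from h import *
st()
snap('side','s16');snap('top','t16')
flues('top','t16');flues('side','s16')
plan((tp(-.056,.05,.31)[0],Rtool(7.7)),bp(.1155,.16))
E
```

```text
30.45 [ 0.4214 -0.4095  0.2871] [-0.4 -0.1  0. ] 0.452 [ -55.   24.   85.   -0.   70. -153.]
top floor z [ 0.1431 -0.0198  0.0068]
[179 146] 441 x [0.1   0.184] y [0.088 0.148] tube y/z 0.1163 0.0482 slope 0.051
side floor z [ 0.1427 -0.011   0.0074]
[171 239] 577 x [0.1   0.186] y [0.09  0.149] tube y/z 0.1226 0.0478 slope 0.048
[-1.2, -27.5, 96.4] [0.2, -0.0, 0.0]
[253.1, 40.8, 573.0] [-2.3, 8.3, -34.3]
```

View pics/s16.png

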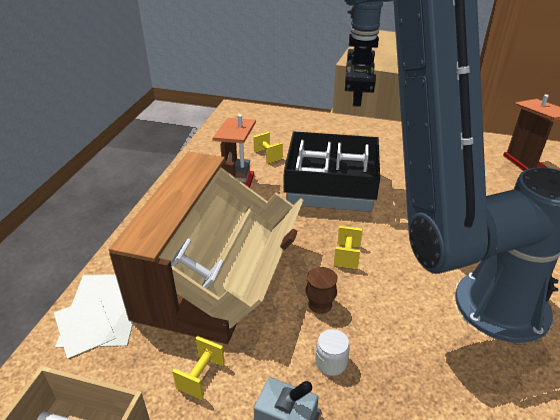

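Call:
{"method": "jog_arm", "body": {
  "motion": [-1,-30,60,0,0,0,0,-30,120,0,2,-8,30,-30,180,-1,4,-16,80,-20,240,-2,6,-24,130,0,300,-2.3,8.3,-30,253,41,575,-2.3,8.3,-34,253,41,575,-2.3,8.3,-34,253,41,575,-2.3,8.3,-34,253,41,575,-2.3,8.3,-34,253,41,575,-2.3,8.3,-34,253,41,575,-2.3,8.3,-34,253,41,575,-2.3,8.3,-34,253,41,575,-2.3,8.3,-34]
}}

```text
time_s: 32.17
position: [0.5925, 0.1991, 0.2366]
tcp_rot: [[0.831, 0.556, 0.009], [-0.008, -0.003, 1.0], [0.556, -0.831, 0.002]]
force: [-0.7, -0.5, -0.6]
opening: 0.45
```

```bash
python3 - <<'E'
from h import *
st()
snap('wrist','w17');flues('wrist','w17')
plan(bp(.117))
E
```

```text
32.175 [0.5925 0.1991 0.2366] [-0.7 -0.5 -0.6] 0.45 [ 11.  24. 106. -21.  18. -60.]
wrist floor z [ 0.1414 -0.0216  0.0072]
[228 175] 3410 x [0.101 0.182] y [0.091 0.148] tube y/z 0.1182 0.0471 slope 0.049
[5.2, 117.5, -2.2] [-0.2, 0.1, -0.7]
```

View pics/w17.png

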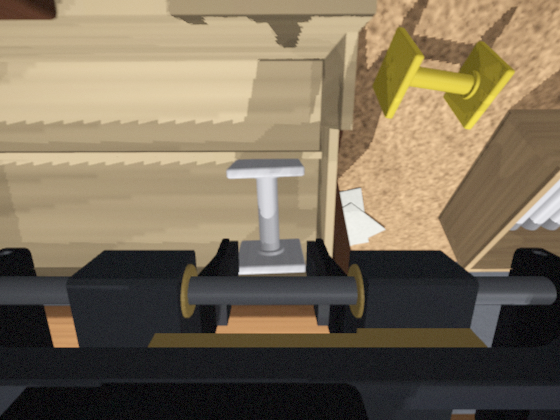

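Call:
{"method": "jog_arm", "body": {
  "motion": [4,20,-1,0,-2.5,-0.7,4,50,-1,0,-2.5,-0.7,4,75,-1,0,-2.5,-0.7,4,100,-1,0,-2.5,-0.7,4,118,-1,0,-2.5,-0.7,4,118,-1,0,-2.5,-0.7,4,118,-1,0,-2.5,-0.7]
}}

```text
time_s: 33.1
position: [0.6619, 0.1937, 0.1437]
tcp_rot: [[0.823, 0.568, -0.021], [0.03, -0.006, 1.0], [0.568, -0.823, -0.022]]
force: [-0.2, -0.3, 1.1]
opening: 0.449
```

```bash
python3 - <<'E'
from h import *
st();plan(bp(.118))
E
```

```text
33.1 [0.6619 0.1937 0.1437] [-0.2 -0.3  1.1] 0.449 [  9.  37. 102. -38.   9. -47.]
[-1.5, 1.3, 2.0] [-0.1, 2.4, 0.2]
```

Call:
{"method": "jog_arm", "body": {
  "motion": [-1,1,2,0,0,0,-1,1,2,0,0,0,-1,1,2,0,0,0,-1,1,2,0,0,0,0,-15,2,0,0,0,0,-35,0,0,0,0,0,-60,0,0,0,0,0,-95,0,0,0,0,0,-130,0,0,0,0,0,-130,0,0,0,0],
  "gripper": 0
}}

```text
time_s: 34.35
position: [0.5883, 0.196, 0.2529]
tcp_rot: [[0.82, 0.572, -0.023], [0.031, -0.004, 1.0], [0.572, -0.82, -0.021]]
force: [0.2, -0.4, -1.3]
opening: 0.196
```

```bash
python3 - <<'E'
from h import *
st();plan(tp(-.056,.16,.28),tp(-.056,.046,.27))
snap('wrist','w18')
E
```

```text
34.35 [0.5883 0.196  0.2529] [ 0.2 -0.4 -1.3] 0.196 [ 11.  22. 106. -21.  18. -62.]
[-158.5, -133.3, -394.8] [3.1, -5.8, 34.8]
[-155.1, -115.9, -507.9] [3.1, -5.8, 34.8]
```

View pics/w18.png

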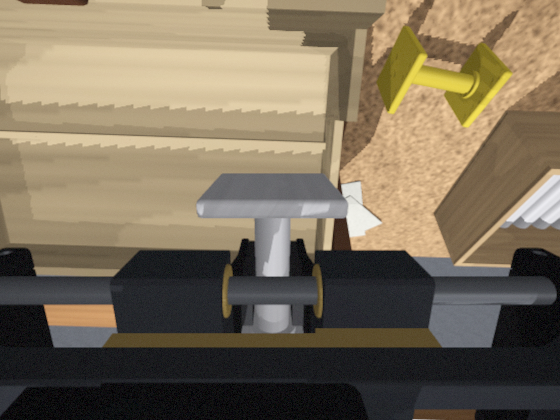

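Call:
{"method": "jog_arm", "body": {
  "motion": [-40,-40,-40,1,-2,10,-90,-90,-90,2,-4,20,-158,-133,-150,3.1,-5.8,30,-158,-133,-395,3.1,-5.8,35,-158,-133,-395,3.1,-5.8,35,-158,-133,-395,3.1,-5.8,35,-158,-133,-395,3.1,-5.8,35,-155,-116,-508,3.1,-5.8,35,-155,-116,-508,3.1,-5.8,35,-155,-116,-508,3.1,-5.8,35,-155,-116,-508,3.1,-5.8,35]
}}

```text
time_s: 35.78
position: [0.4066, -0.3203, 0.2673]
tcp_rot: [[0.992, -0.008, -0.128], [0.128, -0.001, 0.992], [-0.008, -1.0, -0.0]]
force: [0.6, 0.9, -0.2]
opening: 0.199
```

```bash
python3 - <<'E'
from h import *
st();plan(tp(-.056,.046,.27),tp(-.056,.046,.0905))
snap('side','s19')
E
```

```text
35.775 [ 0.4066 -0.3203  0.2673] [ 0.6  0.9 -0.2] 0.199 [ -50.   20.   96.   -0.   64. -148.]
[0.3, -2.7, 4.4] [0.0, -0.3, -0.5]
[1.8, 176.8, 4.5] [0.0, -0.3, -0.5]
```

View pics/s19.png

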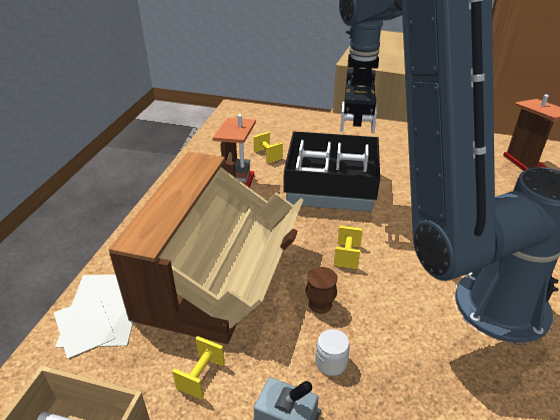

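Call:
{"method": "jog_arm", "body": {
  "motion": [0,50,4,0,0,-0.5,1,100,4,0,0,-0.5,1,140,4,0,0,-0.5,1,160,4,0,0,-0.5,1,169,4,0,0,-0.5,1,174,4,0,0,-0.5,1,177,4,0,0,-0.5,1,177,4,0,0,-0.5]
}}

```text
time_s: 36.83
position: [0.406, -0.3127, 0.0926]
tcp_rot: [[0.991, 0.002, -0.133], [0.133, -0.001, 0.991], [0.002, -1.0, -0.001]]
force: [-0.4, -0.6, -1.1]
opening: 0.195
```

Call:
{"method": "jog_arm", "body": {
  "motion": [0,2,0,0,0,0,0,2,0,0,0,0,0,2,0,0,0,0,0,-20,0,0,0,0,0,-60,0,0,0,0,0,-120,0,0,0,0,0,-210,0,0,0,0,0,-210,0,0,0,0,0,-210,140,0,0,0,0,-210,140,0,0,0,0,-210,140,0,0,0],
  "gripper": 0.45
}}

```text
time_s: 38.2
position: [0.385, -0.17, 0.3019]
tcp_rot: [[0.991, -0.0, -0.135], [0.135, 0.002, 0.991], [0.0, -1.0, 0.002]]
force: [0.1, -0.9, -0.1]
opening: 0.446
```

```bash
python3 - <<'E'
from h import *
st()
snap('side','s20');snap('top','t20')
flues('top','t20')
for c,f in(('side','s20'),('top','t20')):
    im,W=cloud(c,f)
    Z=Ro.from_euler('z',TY,degrees=True).as_matrix(); Q=(W-TC)@Z
    m=(abs(Q[...,0])<.125)&(abs(Q[...,1])<.105)&(Q[...,2]>.07)&(Q[...,2]<.13)
    hs=cv2.cvtColor(im,cv2.COLOR_RGB2HSV); m&=(hs[...,2]>110)
    n,l,s,cc=cv2.connectedComponentsWithStats(m.astype(np.uint8))
    for i in range(1,n):
        if s[i,4]>20: q=Q[l==i];print(c,s[i,:4],len(q),np.round(np.percentile(q,[2,50,98],axis=0),3).tolist())
    cv2.imwrite('pics/z_%s.png'%c,cv2.resize(im[120:215,270:390] if c=='side' else im[175:295,340:455],None,fx=5,fy=5,interpolation=2)[:,:,::-1])
E
```

```text
38.2 [ 0.385  -0.17    0.3019] [ 0.1 -0.9 -0.1] 0.446 [ -39.   10.  105.    0.   65. -137.]
top floor z [ 0.1444 -0.0004  0.0069]
side [296 140  35  33] 401 [[0.014, -0.073, 0.083], [0.061, -0.022, 0.098], [0.102, 0.073, 0.12]]
side [336 143  33  33] 401 [[-0.099, -0.069, 0.085], [-0.061, -0.022, 0.099], [-0.011, 0.076, 0.121]]
top [397 194  28  35] 320 [[0.011, -0.073, 0.086], [0.057, -0.044, 0.096], [0.099, -0.018, 0.118]]
top [364 199  28  35] 318 [[0.012, 0.02, 0.086], [0.056, 0.048, 0.096], [0.1, 0.074, 0.118]]
top [404 235  28  36] 351 [[-0.102, -0.071, 0.081], [-0.063, -0.044, 0.096], [-0.013, -0.017, 0.117]]
top [369 240  23   8] 93 [[-0.029, 0.023, 0.084], [-0.018, 0.052, 0.113], [-0.013, 0.08, 0.118]]
```

View pics/z_side.png

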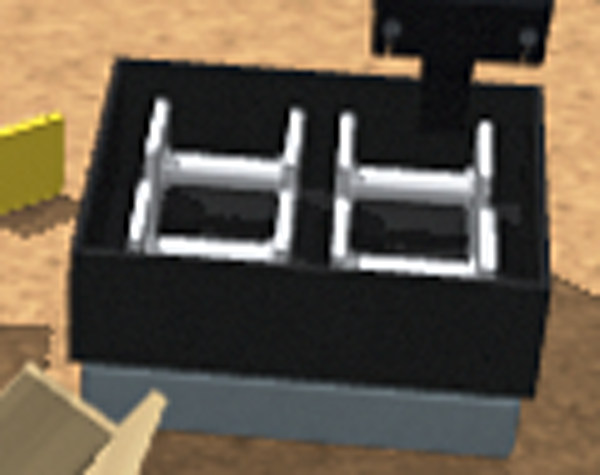

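View pics/t20.png

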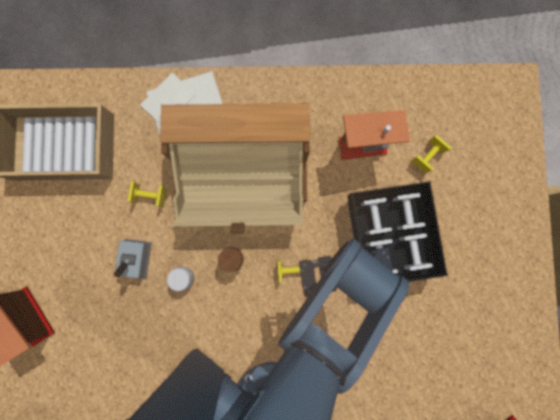

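```bash
python3 - <<'E'
from h import *
R=Rtool(-.8)
plan(((.43,.079,.30),R),((.435,.079,.172),R))
E
```

```text
[77.0, 2.3, 243.1] [0.0, 8.6, 0.1]
[81.8, 130.3, 242.5] [0.0, 8.6, 0.1]
```

Call:
{"method": "jog_arm", "body": {
  "motion": [77,0,243,0,8.6,0,77,0,243,0,8.6,0,77,0,243,0,8.6,0,77,0,243,0,8.6,0,77,0,243,0,8.6,0,80,60,243,0,8.6,0,82,120,243,0,8.6,0,82,130,243,0,8.6,0,82,130,243,0,8.6,0],
  "gripper": 0
}}

```text
time_s: 39.42
position: [0.4371, 0.0768, 0.1723]
tcp_rot: [[1.0, 0.001, 0.019], [-0.019, -0.0, 1.0], [0.001, -1.0, -0.0]]
force: [0.6, 0.2, 0.2]
opening: 0.004
```

```bash
python3 - <<'E'
from h import *
st();snap('side','s21')
E
```

```text
39.425 [0.4371 0.0768 0.1723] [0.6 0.2 0.2] 0.004 [ -5.  23. 112.  -0.  45. -93.]
```

View pics/s21.png

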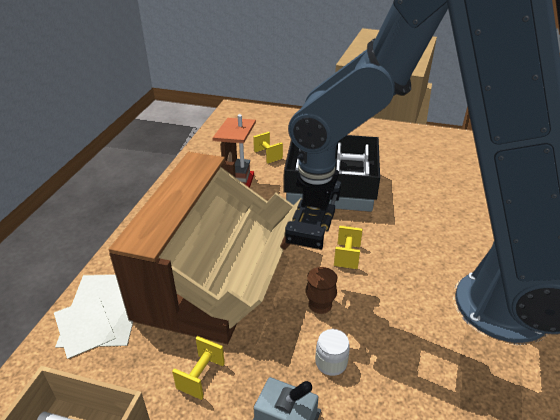

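Call:
{"method": "jog_arm", "body": {
  "motion": [15,0,0,0,0,0,25,-1,0,0,0,0,35,-3,0,0,0,0,45,-5,0,0,0,0,55,-7,0,0,0,0,65,-9,0,0,0,0,75,-11,0,0,0,0,85,-13,0,0,0,0,95,-15,0,0,0,0,105,-16,0,0,0,0,112,-17,0,0,0,0,116,-17,0,0,0,0,116,-17,0,0,0,0]
}}

```text
time_s: 41.1
position: [0.553, 0.076, 0.1892]
tcp_rot: [[1.0, 0.003, 0.017], [-0.017, -0.0, 1.0], [0.003, -1.0, -0.0]]
force: [-1.2, 1.7, 0.2]
opening: 0.004
```

Call:
{"method": "jog_arm", "body": {
  "motion": [3,0,0,0,0,0,6,0,0,0,0,0,10,0,0,0,0,0,10,0,0,0,0,0]
}}

```text
time_s: 41.6
position: [0.5569, 0.0759, 0.189]
tcp_rot: [[1.0, -0.011, 0.016], [-0.016, -0.0, 1.0], [-0.011, -1.0, -0.0]]
force: [-12.6, 0.1, 8.9]
opening: 0.003
```

Call:
{"method": "jog_arm", "body": {
  "motion": [4,0,0,0,0,0,4,0,0,0,0,0]
}}

```text
time_s: 41.85
position: [0.557, 0.0759, 0.1889]
tcp_rot: [[1.0, -0.02, 0.016], [-0.016, -0.001, 1.0], [-0.02, -1.0, -0.001]]
force: [-20.9, -1.0, 15.2]
opening: 0.006
```

Call:
{"method": "jog_arm", "body": {
  "motion": [-20,0,0,0,0,0,-40,-10,0,0,0,0,-60,-60,0,0,0,0,-60,-120,0,0,0,0,-60,-120,0,0,0,0]
}}

```text
time_s: 42.48
position: [0.5105, 0.0763, 0.3147]
tcp_rot: [[1.0, 0.017, 0.017], [-0.017, -0.002, 1.0], [0.017, -1.0, -0.001]]
force: [-0.1, -0.8, -0.4]
opening: 0.007
```

```bash
python3 - <<'E'
from h import *
st();snap('side','s22');snap('top','t22')
for c in('top','side'):
    im,W=cloud(c,c[0]+'22')
    m=(abs(W[...,0]-.58)<.05)&(abs(W[...,1]-.079)<.15)&(W[...,2]>.175)&(W[...,2]<.21);p=W[m];print(len(p),np.round([p.min(0),np.median(p,0),p.max(0)],3).tolist())
    m=(abs(W[...,0]-.57)<.05)&(abs(W[...,1]-.079)<.17)&(W[...,2]>.145)&(W[...,2]<.17);p=W[m];print(np.round([p.min(0),np.median(p,0),p.max(0)],3).tolist())
R=Rtool(-8)
bx=np.array([.4105,.3965,0]);d=np.array([np.cos(np.radians(8)),-np.sin(np.radians(8)),0])
plan((bx-.075*d+[0,0,.30],R),(bx-.075*d+[0,0,.134],R))
E
```

```text
42.475 [0.5105 0.0763 0.3147] [-0.1 -0.8 -0.4] 0.007 [ -4.  17.  93.  -0.  69. -93.]Traceback (most recent call last):
  File "<stdin>", line 5, in <module>
    return umr_minimum(a, axis, None, out, keepdims, initial, where)
ValueError: zero-size array to reduction operation minimum which has no identity
```

View pics/s22.png

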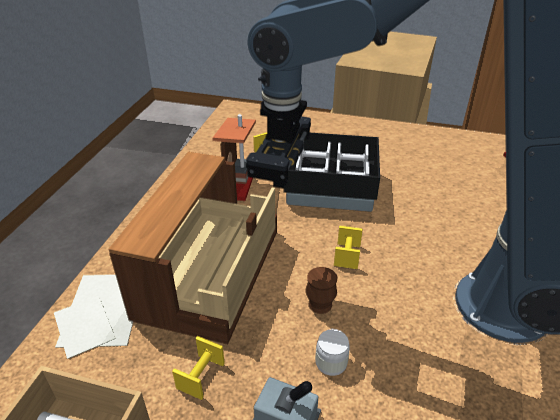

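```bash
python3 - <<'E'
from h import *
for f in('side0','s22'):
    im,W=cloud('side',f)
    m=(abs(W[...,0]-.58)<.05)&(abs(W[...,1]-.079)<.03)&(W[...,2]>.175)&(W[...,2]<.21);p=W[m];print(len(p),np.round([p.min(0),np.median(p,0),p.max(0)],3).tolist())
    m=(abs(W[...,0]-.57)<.05)&(abs(W[...,1]-.079)<.17)&(W[...,2]>.145)&(W[...,2]<.17);p=W[m];print(np.round([p.min(0),np.median(p,0),p.max(0)],3).tolist())
R=Rtool(-8)
bx=np.array([.4105,.3965,0]);d=np.array([np.cos(np.radians(8)),-np.sin(np.radians(8)),0])
plan((bx-.08*d+[0,0,.30],R),(bx-.08*d+[0,0,.134],R))
E
```

```text
151 [[0.568, 0.062, 0.175], [0.573, 0.089, 0.196], [0.582, 0.098, 0.205]]
[[0.569, -0.091, 0.145], [0.573, 0.12, 0.16], [0.582, 0.249, 0.17]]
153 [[0.568, 0.06, 0.175], [0.573, 0.088, 0.196], [0.582, 0.099, 0.205]]
[[0.569, -0.09, 0.145], [0.573, 0.118, 0.16], [0.582, 0.249, 0.17]]
[-181.5, 8.8, 328.0] [0.0, 7.0, 0.3]
[-182.4, 174.8, 328.1] [0.0, 7.0, 0.3]
```

Bin identical to its initial shut state. Now switch the isolator on.

Call:
{"method": "jog_arm", "body": {
  "motion": [-181,5,328,0,7,0.5,-181,5,328,0,7,0.5,-181,5,328,0,7,0.5,-181,5,328,0,7,0.5,-181,5,328,0,7,0.5,-181,5,328,0,7,0.5,-181,5,328,0,7,0.5,-181,5,328,0,7,0.5,-182,60,328,0,7,0.5,-182,120,328,0,7,0.5,-182,172,328,0,7,0.5,-182,172,328,0,7,0.5,-182,172,328,0,7,0.5]
}}

```text
time_s: 44.2
position: [0.3314, 0.4077, 0.1381]
tcp_rot: [[0.99, -0.006, 0.141], [-0.141, 0.002, 0.99], [-0.006, -1.0, 0.001]]
force: [-0.8, 0.4, -0.0]
opening: 0.004
```

```bash
python3 - <<'E'
from h import *
st();snap('side','s23')
R=Rtool(-8)
bx=np.array([.4105,.3965,0]);d=np.array([np.cos(np.radians(8)),-np.sin(np.radians(8)),0])
plan((bx-.08*d+[0,0,.134],R),(bx+.0075*d+[0,0,.134],R))
E
```

```text
44.2 [0.3314 0.4077 0.1381] [-0.8  0.4 -0. ] 0.004 [ 39.  32. 102.   0.  47. -44.]
[-0.3, 4.9, -0.7] [-0.1, -0.1, -0.3]
[87.2, 4.5, -0.6] [-0.1, -0.1, -0.3]
```

View pics/s23.png

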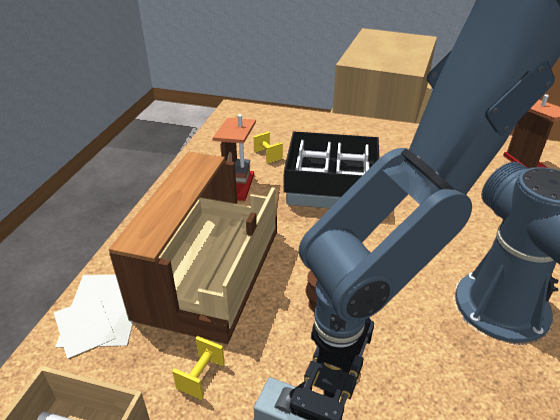

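Call:
{"method": "jog_arm", "body": {
  "motion": [20,4,0,0,0,0,35,4,0,0,0,0,48,4,0,0,0,0,60,4,0,0,0,0,70,4,0,0,0,0,80,4,0,0,0,0,86,4,0,0,0,0,90,4,0,0,0,0,90,4,0,0,0,0]
}}

```text
time_s: 45.38
position: [0.4179, 0.3953, 0.1325]
tcp_rot: [[0.99, -0.011, 0.14], [-0.14, 0.001, 0.99], [-0.011, -1.0, -0.001]]
force: [-5.1, 2.5, -1.4]
opening: 0.008
```

Call:
{"method": "jog_arm", "body": {
  "motion": [4,0,0,0,0,0,7,0,0,0,0,0,7,0,0,0,0,0]
}}

```text
time_s: 45.75
position: [0.4189, 0.395, 0.1322]
tcp_rot: [[0.99, -0.023, 0.142], [-0.142, 0.001, 0.99], [-0.023, -1.0, -0.002]]
force: [-16.1, 6.9, 5.4]
opening: 0.007
```

At the stop. Back away, up, and check.

Call:
{"method": "jog_arm", "body": {
  "motion": [-30,0,0,0,0,0,-45,-20,0,0,0,0,-50,-80,0,0,0,0,-50,-140,0,0,0,0,-50,-170,-80,0,0,0,-50,-170,-140,0,0,0,-50,-170,-140,0,0,0,-50,-170,-140,0,0,0]
}}

```text
time_s: 46.75
position: [0.3593, 0.2614, 0.3041]
tcp_rot: [[0.99, -0.004, 0.142], [-0.142, 0.002, 0.99], [-0.004, -1.0, 0.001]]
force: [0.2, 0.9, 1.0]
opening: 0.006
```

```bash
python3 - <<'E'
from h import *
st();snap('side','s24');snap('top','t24')
for c,f in(('side','side0'),('side','s24'),('top','t24')):
    im,W=cloud(c,f)
    m=(abs(W[...,0]-.41)<.06)&(abs(W[...,1]-.395)<.03)&(W[...,2]>.1)&(W[...,2]<.16);p=W[m];print(c,f,len(p),np.round(np.median(p,0),3) if len(p) else '')
    Z=Ro.from_euler('z',TY,degrees=True).as_matrix(); Q=(W-TC)@Z
    m=(abs(Q[...,0])<.125)&(abs(Q[...,1])<.105)&(Q[...,2]>.07)&(Q[...,2]<.13)
    hs=cv2.cvtColor(im,cv2.COLOR_RGB2HSV); m&=(hs[...,2]>110)
    n,l,s,cc=cv2.connectedComponentsWithStats(m.astype(np.uint8))
    for i in range(1,n):
        if s[i,4]>20: q=Q[l==i];print(c,len(q),np.round(np.percentile(q,[2,50,98],axis=0),3).tolist())
im,W=cloud('top','t24')
for n,b in dict(mate=(.35,.46,.05,.16,.05,.1),tin=(.3,.4,.2,.3,.06,.08)).items():
    m=(W[...,0]>b[0])&(W[...,0]<b[1])&(W[...,1]>b[2])&(W[...,1]<b[3])&(W[...,2]>b[4])&(W[...,2]<b[5]);p=W[m];print(n,np.round(np.median(p,0),3) if len(p) else None)
E
```

```text
46.75 [0.3593 0.2614 0.3041] [0.2 0.9 1. ] 0.006 [ 21.  12. 102.   0.  66. -60.]
side side0 276 [0.435 0.398 0.124]
side s24 272 [0.438 0.398 0.122]
side 274 [[0.034, -0.069, 0.084], [0.082, -0.024, 0.097], [0.102, 0.07, 0.12]]
top t24 93 [0.436 0.389 0.124]
top 320 [[0.011, -0.073, 0.084], [0.057, -0.045, 0.096], [0.099, -0.018, 0.118]]
top 319 [[0.012, 0.02, 0.085], [0.057, 0.048, 0.096], [0.1, 0.075, 0.119]]
top 350 [[-0.101, -0.072, 0.082], [-0.062, -0.044, 0.096], [-0.013, -0.018, 0.117]]
top 348 [[-0.102, 0.024, 0.083], [-0.063, 0.052, 0.096], [-0.014, 0.079, 0.119]]
mate [0.404 0.106 0.089]
tin [0.367 0.239 0.069]
```

View pics/s24.png

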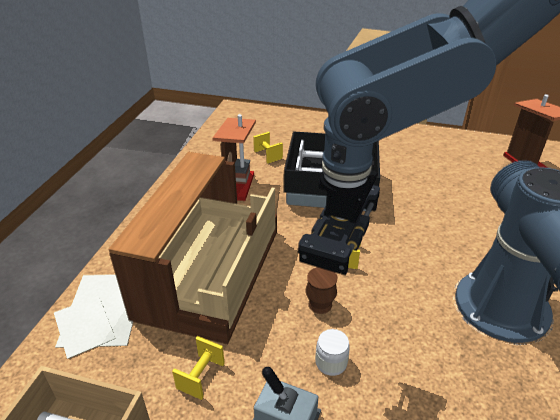

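View pics/t24.png

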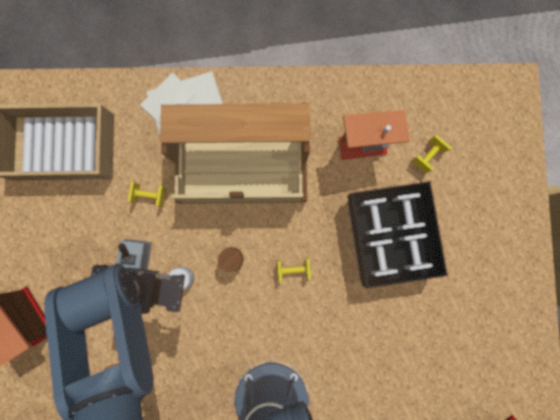

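```bash
python3 - <<'E'
from h import *
print(bot.hand_in())
E
```

```text
the job is handed in; nothing more can be done
None
```

I did the whole job in order and handed it in at about 47 s of the 210 s allowed; no verdict was reported.

- **Sequence:** I switched the isolator off and tilted the bin to its stop. I then moved all four grey flues into the tub in a 2 × 2 layout on its floor, pushed the empty bin shut and switched the isolator on.
- **Flues (last check):** All four are flat on the tub floor, with their middles about ±57 mm (x) and ±48 mm (y) from the tub centre, inside the limits.
- **Bin and isolator (last check):** The bin's front wall and handle measured the same as at the start, when it was shut. The isolator handle is back within 3 mm of its starting "on" position, after pushing it to its stop.
- **Bystanders (last check):** The gourd cup is within 1 mm of where it was. The tin and the house look unmoved in the pictures. My measured position for the tin was off by about 15 mm because the arm partly hid it in the top view; the side view shows it in its original place.
- **Joint limit:** During the first grasp, joint 6 came within 0.06° of its range limit but did not pass it.

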